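# Load a swing-out centrifuge rotor in balance

### The arm

A 7-joint arm with a two-finger parallel gripper is mounted at the origin on a cart in front of the work surface, level with it; the furniture and walls round the work are solid. World frame = base frame: x ahead of the robot, y to its left, z up, the work surface at z = 0. Lengths are in m, angles in degrees, forces in N, time in s.
With the tool pointing down it reaches from about 0.425 to 0.875 m from the base axis. Payload 4.7 kg.
Tool frame: the origin (TCP) lies midway between the tips of the shut fingers; the grasp point (between the pads) lies 19 mm behind it; z points along the fingers, x is the direction in which the jaws open and shut, and the axes are right-handed (so a half turn about z gives the same grasp; the last joint's range is limited). The gripper opens to 87 mm and grips with 3 to 60 N. Pads are 19 mm wide; open, the fingers measure 117 mm over their backs; the gripper's body (75 mm by 190 mm) begins 51 mm behind the grasp point.
Start: joints at [-74.421, 18.392, -4.016, 83.108, 1.295, 78.541, -3.26], TCP at [0.166, 0.629, 0.223] pointing down, gripper open.
Joint ranges: [-163.93, 163.93], [-17.29, 119.83], [-79.2, 71.16], [3.27, 140.29], [-89.18, 269.18], [5.43, 117.66], [-154.24, 154.24]. Speed limits (degrees/s): [147.25, 147.25, 180, 180, 180, 180, 180].

### API

Orientations are given as [roll, pitch, yaw] about the fixed x, y, z axes, in that order (R = Rz(yaw) Ry(pitch) Rx(roll)).
In Python, from cell import env gives the robot as it stands.
- The arm moves only by the tool carry_out, never from a script. Its argument "plan" is a list of rows, each an object with "grip": the closure, from 0 (fully open) to 1 (shut); "dp": the shift along the tool's x, y, z in m, a list of three; "rotation": the turn, a rotation vector about the tool's x, y, z in degrees, a list of three. In form: [{"grip": grip, "dp": [dx, dy, dz], "rotation": [wx, wy, wz]}, ...]. A call has 1 to 8 rows; each row shifts and turns the pose as measured when the row begins, along the tool's axes as they then stand; what a row does not reach is not made up. A row lasts 1/12 s, in which the tool goes at most 41.7 mm and 7.16 degrees, less where a joint would pass 70% of its speed; a pose out of reach is approached as far as the arm can. A call is refused whole if a number of a shift passes 0.0417 or a number of a turn 7.16, either way. A call with a gripper value outside its range is refused whole. The fingers move at their own pace and stop on an object; "force" is the grip in N (left out, the last holds). Time passes only in rows, so rows that do not move let the fingers close. It gives the time, the measured TCP pose, the force and the opening at its end, in the units of the state.
- env.get_obs(): the state, without advancing time (a new reading comes with each control period).
- env.read_camera(name): name is "scene" or "top" or "wrist"; returns the picture (400x640x3 uint8, red, green, blue); there is no depth.
- env.camera_params(name): a dict with "fx", "fy", "cx", "cy" (pixels), "R" (3x3) and "t" (3): a world point X has camera coordinates R X + t. Camera axes: x right, y down, z forward; pixel columns grow to the right and rows downward; lengths in m; the calibration is good to about 2 mm. A picture is of the moment at which its call begins: read the wrist's pose just before it. camera_params takes no time and is no camera call; for the wrist camera it gives the pose at the moment of the call.
- env.sign_off(): hands the job in, once; it reports no verdict.
The state is a dict: "time_s": time; "qpos": joint angles; "joint_velocities": joint speeds; "effort": joint torques, N m; "tool_pos": TCP position; "tool_rot": TCP orientation; "force": force on the tool from outside, world axes, zero at the start; "wrist_torque": the same for the moment, N m; "grip_width": finger opening in m.
Only numpy, scipy, OpenCV 4.12 (cv2) and the standard library are available. Lean on these libraries where they do the work, as an engineer would, in place of code of your own. Each camera call takes 0.05 s, during which the arm holds its last target. There are 200 camera calls.

### The job

Load the centrifuge rotor so that it will run balanced: put the four capped centrifuge tubes into its four buckets, the two tall blue-capped tubes straight across from each other and the two short red-capped tubes straight across from each other. Each tube stands upright, cap up, all the way down on the floor of its bucket. Leave the amber bottle and the beaker standing where they are.

Things in the scene. Friction and masses are not known exactly. Their poses are not given: they have to be found in the camera images.
- tall_1_mid (a point): centre (half-way up) of a tall free-standing centrifuge tube: whitish body 28 mm across, ribbed blue screw cap 34 mm across and 19 mm high, 115 mm tall overall, flat foot 27 mm across, 65 g; its z axis runs up the tube to the cap. The other tall tube is its equal. Grasp it from above by the cap.
- tall_2_mid (a point): centre (half-way up) of a tall free-standing centrifuge tube: whitish body 28 mm across, ribbed blue screw cap 34 mm across and 19 mm high, 115 mm tall overall, flat foot 27 mm across, 65 g; its z axis runs up the tube to the cap. The other tall tube is its equal. Grasp it from above by the cap.
- short_1_mid (a point): centre (half-way up) of a short free-standing centrifuge tube: whitish body 28 mm across, ribbed red screw cap 34 mm across and 19 mm high, 88 mm tall overall, flat foot 27 mm across, 45 g; its z axis runs up the tube to the cap. The other short tube is its equal. Grasp it from above by the cap.
- short_2_mid (a point): centre (half-way up) of a short free-standing centrifuge tube: whitish body 28 mm across, ribbed red screw cap 34 mm across and 19 mm high, 88 mm tall overall, flat foot 27 mm across, 45 g; its z axis runs up the tube to the cap. The other short tube is its equal. Grasp it from above by the cap.
- bucket_1_floor (a point): middle of the inner floor of one of four equal dark steel buckets in the silvery cross-shaped rotor, 72 mm from its axis; straight across from bucket_3. Well 36 mm across, 40 mm deep, mouth flared to 46 mm, rim 52 mm outside; floor 40 mm above the bench. z up, x outward. Swings outward on its pins if pushed, and back; the rotor turns stiffly if pushed. No part of the rotor is above the rims.
- bucket_2_floor (a point): middle of the inner floor of one of four equal dark steel buckets in the silvery cross-shaped rotor, 72 mm from its axis; straight across from bucket_4. Well 36 mm across, 40 mm deep, mouth flared to 46 mm, rim 52 mm outside; floor 40 mm above the bench. z up, x outward. Swings outward on its pins if pushed, and back; the rotor turns stiffly if pushed. No part of the rotor is above the rims.
- bucket_3_floor (a point): middle of the inner floor of one of four equal dark steel buckets in the silvery cross-shaped rotor, 72 mm from its axis; straight across from bucket_1. Well 36 mm across, 40 mm deep, mouth flared to 46 mm, rim 52 mm outside; floor 40 mm above the bench. z up, x outward. Swings outward on its pins if pushed, and back; the rotor turns stiffly if pushed. No part of the rotor is above the rims.
- bucket_4_floor (a point): middle of the inner floor of one of four equal dark steel buckets in the silvery cross-shaped rotor, 72 mm from its axis; straight across from bucket_2. Well 36 mm across, 40 mm deep, mouth flared to 46 mm, rim 52 mm outside; floor 40 mm above the bench. z up, x outward. Swings outward on its pins if pushed, and back; the rotor turns stiffly if pushed. No part of the rotor is above the rims.
- amber_bottle_mid (a point): centre (half-way up) of a small amber glass bottle with a red cap 28 mm across, body 37 mm across, 72 mm tall, standing among the tubes; z up. It is not part of the load. (Beyond rotor and tubes, round x 0.70, y 0.20, a fixed cream pipette carousel, 0.32 m tall and 0.2 m wide, is in the way of a wide swing.)
- glass_beaker_mid (a point): centre (half-way up) of an empty glass beaker, 45 mm across, 52 mm tall, standing behind the rotor; z up. It is not part of the load.
Mind the look-alikes: they are no part of the job. Leave any pink or yellow look-alike of the part that bears tall_2_mid alone.

How it is judged (in metres and radians):
At the end, for the whole second after the job is handed in: Each of the four tubes stands in a bucket of its own, seated on its floor (height within 6 mm, centre within 12 mm of the bucket's), upright within 0.2 rad and at rest; the two tall tubes are in opposite buckets (1 and 3, or 2 and 4) and the two short tubes are in the other two ((((horizontal distance between tall_1_mid and bucket_1_floor below 0.012 m and z of tall_1_mid in the frame of bucket_1_floor between 0.0515 and 0.0635 m) and (horizontal distance between tall_2_mid and bucket_3_floor below 0.012 m and z of tall_2_mid in the frame of bucket_3_floor between 0.0515 and 0.0635 m)) or ((horizontal distance between tall_1_mid and bucket_3_floor below 0.012 m and z of tall_1_mid in the frame of bucket_3_floor between 0.0515 and 0.0635 m) and (horizontal distance between tall_2_mid and bucket_1_floor below 0.012 m and z of tall_2_mid in the frame of bucket_1_floor between 0.0515 and 0.0635 m)) or ((horizontal distance between tall_1_mid and bucket_2_floor below 0.012 m and z of tall_1_mid in the frame of bucket_2_floor between 0.0515 and 0.0635 m) and (horizontal distance between tall_2_mid and bucket_4_floor below 0.012 m and z of tall_2_mid in the frame of bucket_4_floor between 0.0515 and 0.0635 m)) or ((horizontal distance between tall_1_mid and bucket_4_floor below 0.012 m and z of tall_1_mid in the frame of bucket_4_floor between 0.0515 and 0.0635 m) and (horizontal distance between tall_2_mid and bucket_2_floor below 0.012 m and z of tall_2_mid in the frame of bucket_2_floor between 0.0515 and 0.0635 m))) and (((horizontal distance between short_1_mid and bucket_1_floor below 0.012 m and z of short_1_mid in the frame of bucket_1_floor between 0.038 and 0.05 m) and (horizontal distance between short_2_mid and bucket_3_floor below 0.012 m and z of short_2_mid in the frame of bucket_3_floor between 0.038 and 0.05 m)) or ((horizontal distance between short_1_mid and bucket_3_floor below 0.012 m and z of short_1_mid in the frame of bucket_3_floor between 0.038 and 0.05 m) and (horizontal distance between short_2_mid and bucket_1_floor below 0.012 m and z of short_2_mid in the frame of bucket_1_floor between 0.038 and 0.05 m)) or ((horizontal distance between short_1_mid and bucket_2_floor below 0.012 m and z of short_1_mid in the frame of bucket_2_floor between 0.038 and 0.05 m) and (horizontal distance between short_2_mid and bucket_4_floor below 0.012 m and z of short_2_mid in the frame of bucket_4_floor between 0.038 and 0.05 m)) or ((horizontal distance between short_1_mid and bucket_4_floor below 0.012 m and z of short_1_mid in the frame of bucket_4_floor between 0.038 and 0.05 m) and (horizontal distance between short_2_mid and bucket_2_floor below 0.012 m and z of short_2_mid in the frame of bucket_2_floor between 0.038 and 0.05 m))) and angle between each of tall_1_mid, tall_2_mid, short_1_mid, short_2_mid's own z axis and vertical below 0.2 rad and linear speed of each of tall_1, tall_2, short_1, short_2 below 0.02 m/s); the robot touches nothing.
It fails at once if the amber bottle pushed more than 4 cm or knocked over (distance of amber_bottle_mid from where it was at the start of the episode above 0.04 m or angle between amber_bottle_mid's own z axis and vertical above 0.5 rad).
It fails at once if the beaker pushed more than 4 cm or knocked over (distance of glass_beaker_mid from where it was at the start of the episode above 0.04 m or angle between glass_beaker_mid's own z axis and vertical above 0.5 rad).
It also fails if it takes over 112 s, if anything falls off the work surface, if the arm or the gripper's body presses on something with over 40 N, if the wrist force passes 120 N, or if a joint passes its speed limit or range.

## Working session

There is one attempt and no reset: what is moved stays moved. The work goes in short steps, Python scripts to look and compute and a tool call to move; the robot and the scene stay as the last step left them, time stands still between calls to the robot, and variables do not carry over. Pictures are saved under pics/ and viewed, about 12 in all and at most 16, crops included, and the job is handed in when it is done.

Besides the shell and the picture viewer there is one more tool, called after "Request:" by a JSON object that holds its "api" and its "payload", one argument or row to a line. carry_out: Moves the arm, as the interface text tells. Its arguments: {"type":"object","properties":{"plan":{"type":"array","items":{"type":"object","properties":{"grip":{"type":"number"},"dp":{"type":"array","items":{"type":"number"}},"rotation":{"type":"array","items":{"type":"number"}}}}},"force":{"type":"number"}},"required":["plan"]}

```bash
mkdir -p pics; ls; python3 - <<'E'
from cell import env
import cv2,numpy as np
print(env.get_obs())
for n in("scene","top"):
    im=env.read_camera(n);cv2.imwrite(f"pics/{n}0.png",im[:,:,::-1]);p=env.camera_params(n);print(n,{k:np.round(v,3).tolist() for k,v in p.items()})
E
```

```text
pics
{'time_s': 0.0, 'qpos': array([-74.42294497,  18.43896811,  -4.01596145,  83.17601088,
         1.2946259 ,  78.54078619,  -3.25936831]), 'joint_velocities': array([ 0.03382552,  0.06434397,  0.07143018, -0.03095852, -0.04168869,
        0.00400625,  0.00157211]), 'effort': array([-4.48854435e-04, -4.91285455e+01, -4.04097615e-01, -3.12529778e+01,
       -6.39441842e-02,  4.39861254e-02,  1.96945653e-04]), 'tool_pos': array([0.16560088, 0.62796782, 0.2214529 ]), 'tool_rot': array([1.79994681e+02, 1.10538813e-01, 7.52336791e+01]), 'force': array([-0.15296577, -0.88767615,  0.54828112]), 'wrist_torque': array([-0.00247559,  0.02442536,  0.03107842]), 'grip_width': 0.08728655611000573}
scene {'fx': 436.027, 'fy': 436.027, 'cx': 313.336, 'cy': 200.417, 'R': [[0.868, -0.496, 0.002], [-0.314, -0.553, -0.772], [0.384, 0.669, -0.636]], 't': [-0.324, 0.29, 0.832]}
top {'fx': 447.719, 'fy': 447.719, 'cx': 317.202, 'cy': 196.605, 'R': [[-0.015, -1.0, 0.02], [-0.995, 0.013, -0.095], [0.095, -0.022, -0.995]], 't': [0.158, 0.476, 1.235]}
```

View pics/scene0.png

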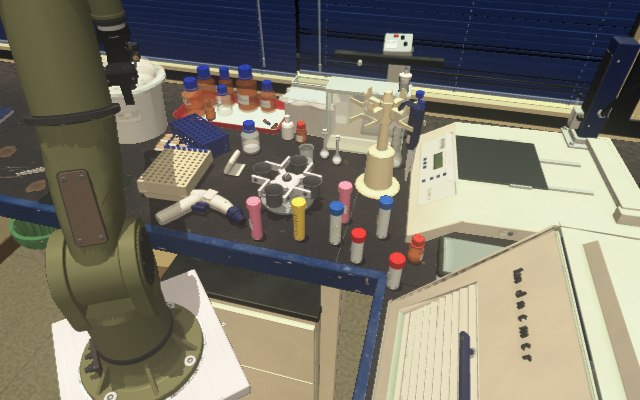

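View pics/top0.png

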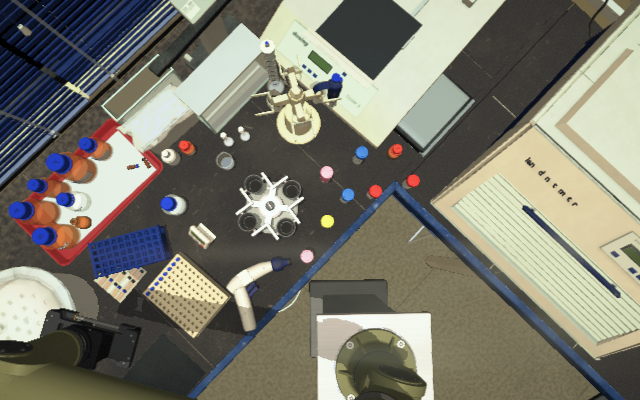

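Scene: blue caps at (336,208) and (386,203), short red caps at (358,235) and (397,258), amber bottle at (417,240). Top view: blue at (348,195) and (362,153), short red at (376,191) and (413,181), amber at (396,151), rotor hub at (270,205). Next I triangulate the caps and look closer at the rotor.

```bash
cat > h.py <<'E'
from cell import env
import cv2,numpy as np
def ray(p,uv):
    R=np.array(p["R"]);t=np.array(p["t"])
    d=R.T@np.array([(uv[0]-p["cx"])/p["fx"],(uv[1]-p["cy"])/p["fy"],1]);return -R.T@t,d/np.linalg.norm(d)
def plane(p,uv,z):
    c,d=ray(p,uv);return c+d*(z-c[2])/d[2]
def tri(p,u,q,v):
    a,d=ray(p,u);b,e=ray(q,v)
    s=np.linalg.lstsq(np.c_[d,-e],b-a,rcond=None)[0];x=a+s[0]*d;y=b+s[1]*e
    return (x+y)/2,np.linalg.norm(x-y)
def proj(p,X):
    c=np.array(p["R"])@X+np.array(p["t"]);return np.array([p["fx"]*c[0]/c[2]+p["cx"],p["fy"]*c[1]/c[2]+p["cy"]])
def mask(im,col):
    h=cv2.cvtColor(im,cv2.COLOR_RGB2HSV)
    if col=="blue":return cv2.inRange(h,(100,120,70),(125,255,255))
    return cv2.inRange(h,(0,170,90),(6,255,255))|cv2.inRange(h,(174,170,90),(180,255,255))
def blobs(im,col,amin=25):
    n,l,s,c=cv2.connectedComponentsWithStats(mask(im,col))
    return [(c[i].round(1).tolist(),s[i].tolist()) for i in range(1,n) if s[i][4]>=amin]
E
python3 - <<'E'
from h import *
S=cv2.imread("pics/scene0.png")[:,:,::-1].copy();T=cv2.imread("pics/top0.png")[:,:,::-1].copy()
ps,pt=env.camera_params("scene"),env.camera_params("top")
for col in("blue","red"):
    bs=[b for b in blobs(S,col) if 320<b[0][0]<440 and 180<b[0][1]<280];bt=[b for b in blobs(T,col) if 330<b[0][0]<430 and 130<b[0][1]<210]
    print(col,bs,bt)
    for b in bs:
        for c in bt:
            X,e=tri(ps,b[0],pt,c[0])
            if e<.012:print(b[0],c[0],X.round(4),round(e,4))
cv2.imwrite("pics/rot.png",np.hstack([cv2.resize(T[155:255,220:320],None,fx=4,fy=4,interpolation=2),cv2.resize(S[145:225,240:335][:,:95],(400,400),interpolation=2)])[:,:,::-1])
E
```

```text
blue [([385.8, 200.0], [379, 196, 14, 10, 108]), ([335.7, 207.6], [329, 201, 15, 14, 169])] [([361.3, 152.1], [355, 146, 14, 14, 142]), ([418.6, 209.1], [386, 181, 68, 60, 513]), ([347.6, 194.2], [341, 188, 14, 13, 141]), ([381.2, 198.1], [374, 191, 13, 15, 67])]
[385.8, 200.0] [361.3, 152.1] [0.5853 0.0356 0.1135] 0.0008
[335.7, 207.6] [347.6, 194.2] [0.4742 0.074  0.1089] 0.0012
red [([357.9, 234.6], [351, 228, 15, 15, 185]), ([418.0, 238.2], [413, 234, 11, 9, 73]), ([396.6, 260.0], [389, 252, 17, 17, 216])] [([396.2, 149.1], [391, 144, 12, 11, 105]), ([412.7, 180.3], [407, 174, 13, 13, 134]), ([374.9, 190.7], [369, 185, 13, 13, 133])]
[357.9, 234.6] [374.9, 190.7] [ 0.4856 -0.0019  0.0818] 0.0008
[418.0, 238.2] [396.2, 149.1] [ 0.6023 -0.0665  0.0688] 0.0031
[396.6, 260.0] [412.7, 180.3] [ 0.5125 -0.1046  0.082 ] 0.0006
```

View pics/rot.png

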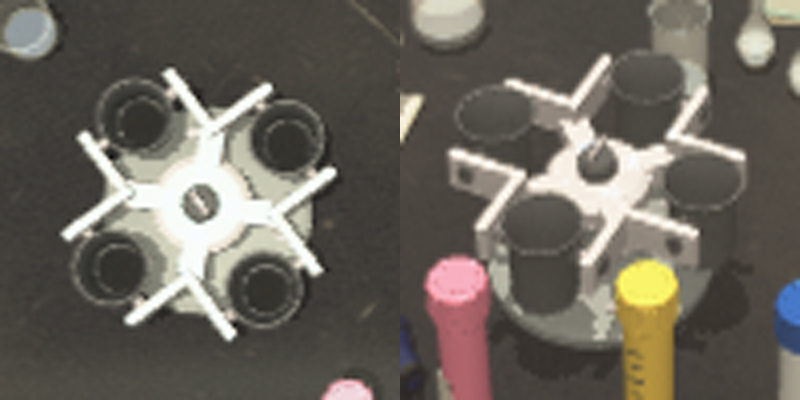

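```bash
python3 - <<'E'
from h import *
ps,pt=env.camera_params("scene"),env.camera_params("top")
tops=[(136,117),(288,138),(266,289),(110,267)];sc=[(96,113),(247,77),(304,181),(144,222)]
# both view orders: A(top-left)=scene left, B(top-right)=scene back ... print all with small gap
C=[]
for i,a in enumerate(tops):
    u=((a[0]+.5)/4+219.5,(a[1]+.5)/4+154.5)
    P=plane(pt,u,.08);C.append(P)
    for j,b in enumerate(sc):
        X,e=tri(pt,u,ps,(240+b[0]*95/400,145+b[1]/5))
        if e<.015:print(i,j,X.round(4),round(e,4))
    print(i,"plane.08",P.round(4))
C=np.array(C);c=C.mean(0);print(c,np.linalg.norm(C-c,axis=1),np.degrees(np.arctan2(*(C-c)[:,[1,0]].T)))
for u,z,n in[((327,172),.115,"pink1"),((327,221),.115,"yellow"),((307,256),.115,"pink2"),((396.2,149.1),.072,"amber"),((361.3,152.1),.115,'t'),((347.6,194.2),.115,'t'),((412.7,180.3),.088,'s'),((374.9,190.7),.088,'s'),((225,158),.052,"beaker")]:print(n,plane(pt,u,z).round(4))
E
```

```text
0 1 [0.5092 0.3217 0.0799] 0.0015
0 plane.08 [0.5085 0.322  0.08  ]
1 2 [0.4939 0.2203 0.0808] 0.0019
1 plane.08 [0.4931 0.2207 0.08  ]
2 3 [0.3935 0.2357 0.0825] 0.002
2 plane.08 [0.3926 0.2362 0.08  ]
3 0 [0.4095 0.339  0.08  ] 0.0019
3 plane.08 [0.4086 0.3393 0.08  ]
[0.45070929 0.2795893  0.08      ] [0.07170215 0.07253919 0.07249105 0.07308684] [  36.30129199  -54.21145944 -143.27470373  125.17542277]
pink1 [0.533  0.1269 0.115 ]
yellow [0.4053 0.129  0.115 ]
pink2 [0.3164 0.1818 0.115 ]
amber [ 0.6004 -0.0649  0.072 ]
t [0.5847 0.036  0.115 ]
t [0.4741 0.0743 0.115 ]
s [ 0.512  -0.1033  0.088 ]
s [ 0.4853 -0.0012  0.088 ]
beaker [0.5846 0.4037 0.052 ]
```

Request:
{"api": "carry_out", "payload": {
  "plan": [
    {"grip": 0, "dp": [0, 0, -0.02], "rotation": [0, 0, -7]},
    {"grip": 0, "dp": [0, 0, -0.02], "rotation": [0, 0, -7]},
    {"grip": 0, "dp": [0, 0, -0.02], "rotation": [0, 0, -7]},
    {"grip": 0, "dp": [0, 0, -0.02], "rotation": [0, 0, -7]},
    {"grip": 0, "dp": [0, 0, -0.02], "rotation": [0, 0, -7]},
    {"grip": 0, "dp": [0, 0, 0], "rotation": [0, 0, 0]}
  ]
}}

```text
time_s: 0.6
tool_pos: [0.165, 0.6255, 0.319]
tool_rot: [-179.5, 0.7, 111.4]
force: [-0.1, -0.1, 2.0]
grip_width: 0.0868
```

```bash
cat > go.py <<'E'
# usage: go.py x y z yaw -> tool-frame shift from now, and turn about tool z; rows needed
import sys;from h import *
from scipy.spatial.transform import Rotation as Ro
o=env.get_obs();R=Ro.from_euler("xyz",o["tool_rot"],degrees=True)
x=list(map(float,sys.argv[1:]));p=o["tool_pos"]
for i in range(0,len(x)-2,3):
    q=np.array(x[i:i+3]);d=R.inv().apply(q-p);p=q
    n=max(1,int(np.ceil(abs(d).max()/.041)));print(q,"dp",d.round(4),"rows",n,"per row",(d/n).round(4))
T=Ro.from_euler("xyz",[180,0,110],degrees=True)
print("rot to 180,0,110:",(R.inv()*T).as_rotvec(degrees=True).round(2),"t",o["time_s"],"pos",o["tool_pos"].round(4),"f",o["force"].round(1),"w",round(o["grip_width"],4))
E
python3 go.py 0.45 0.25 0.32
```

```text
[0.45 0.25 0.32] dp [-0.4535  0.1287  0.0034] rows 12 per row [-0.0378  0.0107  0.0003]
rot to 180,0,110: [-0.46  0.7   1.36] t 0.6 pos [0.165  0.6255 0.319 ] f [-0.1 -0.1  2. ] w 0.0868
```

Request:
{"api": "carry_out", "payload": {
  "plan": [
    {"grip": 0, "dp": [-0.038, 0.011, 0], "rotation": [-0.4, 0.7, 1.3]},
    {"grip": 0, "dp": [-0.038, 0.011, 0], "rotation": [0, 0, 0]},
    {"grip": 0, "dp": [-0.038, 0.011, 0], "rotation": [0, 0, 0]},
    {"grip": 0, "dp": [-0.038, 0.011, 0], "rotation": [0, 0, 0]},
    {"grip": 0, "dp": [-0.038, 0.011, 0], "rotation": [0, 0, 0]},
    {"grip": 0, "dp": [-0.038, 0.011, 0], "rotation": [0, 0, 0]},
    {"grip": 0, "dp": [-0.038, 0.011, 0], "rotation": [0, 0, 0]},
    {"grip": 0, "dp": [-0.038, 0.011, 0], "rotation": [0, 0, 0]}
  ]
}}

```text
time_s: 1.27
tool_pos: [0.3486, 0.3666, 0.3073]
tool_rot: [-179.2, 0.0, 110.3]
force: [0.6, 1.1, 0.6]
grip_width: 0.0869
```

Request:
{"api": "carry_out", "payload": {
  "plan": [
    {"grip": 0, "dp": [-0.038, 0.011, 0], "rotation": [0, 0, 0]},
    {"grip": 0, "dp": [-0.038, 0.011, 0], "rotation": [0, 0, 0]},
    {"grip": 0, "dp": [-0.038, 0.011, 0], "rotation": [0, 0, 0]},
    {"grip": 0, "dp": [0, 0, 0], "rotation": [0, 0, 0]},
    {"grip": 0, "dp": [0, 0, 0], "rotation": [0, 0, 0]}
  ]
}}

```text
time_s: 1.68
tool_pos: [0.426, 0.2539, 0.3026]
tool_rot: [-179.0, 0.3, 108.8]
force: [-0.7, 1.3, -0.5]
grip_width: 0.0867
```

```bash
python3 - <<'E'
from h import *
p=env.camera_params("wrist");im=env.read_camera("wrist");cv2.imwrite("pics/w1.png",im[:,:,::-1]);np.save("w1.npy",p,allow_pickle=True)
c=-np.array(p["R"]).T@p["t"];print(c,np.array(p["R"])[2])
for q in[(.5085,.322,.08),(.493,.2205,.08),(.3925,.236,.08),(.4085,.339,.08),(.451,.28,.08)]:print(proj(p,np.array(q)).round(0))
E
python3 go.py 0.474 0.074 0.2
```

```text
[0.36179079 0.23408542 0.46454012] [ 0.23183233  0.07319779 -0.96999786]
[348. 253.]
[279. 219.]
[315. 149.]
[388. 188.]
[333. 204.]
[0.474 0.074 0.2  ] dp [-0.184  -0.0108  0.104 ] rows 5 per row [-0.0368 -0.0022  0.0208]
rot to 180,0,110: [-0.99  0.37 -1.25] t 1.7333 pos [0.4266 0.2529 0.3026] f [ 1.1 -0.4 -0.2] w 0.0868
```

View pics/w1.png

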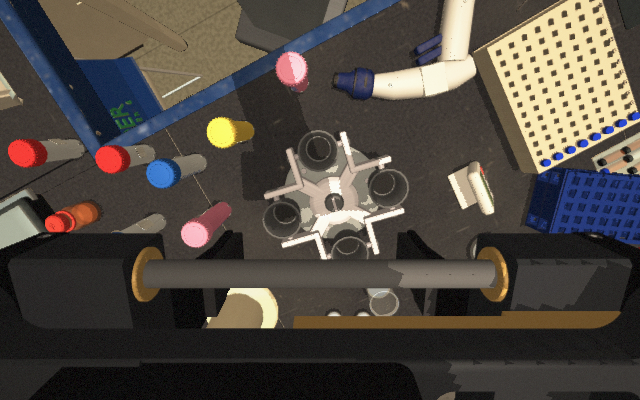

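The wrist view shows the rims at about (318,148), (388,187), (283,217) and (348,250), all within about 3 px of where I predicted them. T1's cap is at (163,173). Moving over T1.

Request:
{"api": "carry_out", "payload": {
  "plan": [
    {"grip": 0.3, "dp": [-0.038, -0.002, 0.02], "rotation": [-1, 0.4, -1.2]},
    {"grip": 0.3, "dp": [-0.038, -0.002, 0.02], "rotation": [0, 0, 0]},
    {"grip": 0.3, "dp": [-0.038, -0.002, 0.02], "rotation": [0, 0, 0]},
    {"grip": 0.3, "dp": [-0.038, -0.002, 0.02], "rotation": [0, 0, 0]},
    {"grip": 0.3, "dp": [-0.036, -0.002, 0.01], "rotation": [0, 0, 0]},
    {"grip": 0.3, "dp": [0, 0, 0], "rotation": [0, 0, 0]},
    {"grip": 0.3, "dp": [0, 0, 0], "rotation": [0, 0, 0]}
  ]
}}

```text
time_s: 2.32
tool_pos: [0.4773, 0.0817, 0.2077]
tool_rot: [-180.0, -0.2, 110.8]
force: [-0.4, 1.6, 0.2]
grip_width: 0.0614
```

```bash
python3 - <<'E'
from h import *
p=env.camera_params("wrist");im=env.read_camera("wrist");cv2.imwrite("pics/w2.png",im[:,:,::-1])
q=np.load("w1.npy",allow_pickle=True).item();a=cv2.imread("pics/w1.png")[:,:,::-1].copy()
for n,X in dict(T1=(.474,.0743,.11),T2=(.5847,.036,.11),S1=(.4853,-.0012,.083),S2=(.512,-.1033,.083)).items():
    print(n,"w1",proj(q,np.array(X)).round(1),"w2",proj(p,np.array(X)).round(1))
for c in("blue","red"):print(c,[(b[0],b[1][4]) for b in blobs(a,c,100)],[(b[0],b[1][4]) for b in blobs(im,c,100)])
E
python3 go.py 0.474 0.074 0.2 0.474 0.074 0.086
```

```text
T1 w1 [160. 173.] w2 [311.4 195.6]
T2 w1 [111.4 247.2] w2 [232.1 288.7]
S1 w1 [109.1 158.7] w2 [232.1 171.9]
S2 w1 [ 23.1 152.5] w2 [117.4 159.8]
blue [([40.7, 63.2], 1593), ([362.9, 10.9], 329), ([325.4, 31.9], 429), ([135.4, 94.2], 4151), ([241.7, 76.4], 335), ([82.3, 132.9], 109), ([162.8, 173.0], 825), ([598.8, 204.5], 4824)] [([138.8, 62.8], 1832), ([492.2, 16.8], 525), ([193.5, 88.5], 2103), ([382.5, 68.0], 577), ([306.9, 105.0], 1383), ([527.6, 88.7], 129), ([546.9, 97.3], 143), ([236.4, 141.5], 239), ([191.6, 157.6], 302), ([312.5, 195.6], 1255)]
red [([27.0, 152.5], 899), ([112.2, 158.8], 777), ([59.8, 221.8], 515)] [([120.7, 159.8], 1392), ([233.7, 171.7], 1138)]
[0.474 0.074 0.2  ] dp [-0.0055 -0.0057  0.0078] rows 1 per row [-0.0055 -0.0057  0.0078]
[0.474 0.074 0.086] dp [-0.0004  0.      0.114 ] rows 3 per row [-0.0001  0.      0.038 ]
rot to 180,0,110: [-0.02 -0.18  0.82] t 2.3667 pos [0.4774 0.0812 0.2078] f [-1.  -0.9  0. ] w 0.0614
```

View pics/w2.png

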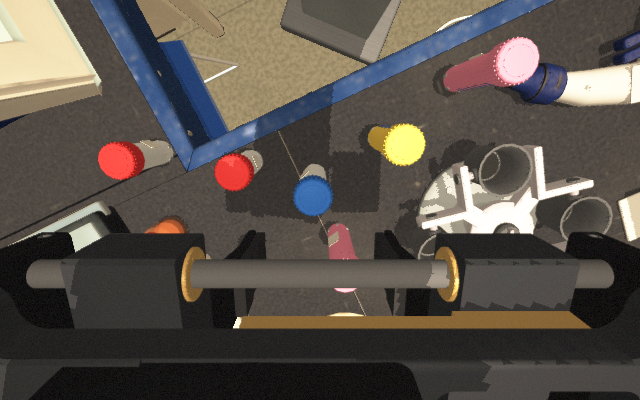

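The wrist view has T1's cap at (312,195), with S1 and S2 at (234,172) and (121,160). The predictions agree to 1–3 px. Descending and gripping T1.

Request:
{"api": "carry_out", "payload": {
  "force": 25,
  "plan": [
    {"grip": 0.3, "dp": [-0.006, -0.006, 0.01], "rotation": [0, 0, 0.8]},
    {"grip": 0.3, "dp": [0, 0, 0.035], "rotation": [0, 0, 0]},
    {"grip": 0.3, "dp": [0, 0, 0.035], "rotation": [0, 0, 0]},
    {"grip": 0.3, "dp": [0, 0, 0.032], "rotation": [0, 0, 0]},
    {"grip": 0.3, "dp": [0, 0, 0], "rotation": [0, 0, 0]}
  ]
}}

```text
time_s: 2.78
tool_pos: [0.4763, 0.0854, 0.0966]
tool_rot: [179.4, -0.3, 110.8]
force: [-0.8, -0.2, -0.2]
grip_width: 0.061
```

```bash
python3 go.py 0.474 0.0743 0.086
```

```text
[0.474  0.0743 0.086 ] dp [-0.0097 -0.0062  0.0105] rows 1 per row [-0.0097 -0.0062  0.0105]
rot to 180,0,110: [ 0.62 -0.29  0.76] t 2.7833 pos [0.4763 0.0854 0.0966] f [-0.8 -0.2 -0.2] w 0.061
```

Request:
{"api": "carry_out", "payload": {
  "plan": [
    {"grip": 0.3, "dp": [-0.01, -0.006, 0.0], "rotation": [0.6, -0.3, 0.8]},
    {"grip": 0.3, "dp": [0, 0, 0], "rotation": [0, 0, 0]},
    {"grip": 0.3, "dp": [0, 0, 0], "rotation": [0, 0, 0]}
  ]
}}

```text
time_s: 3.03
tool_pos: [0.4745, 0.0773, 0.0991]
tool_rot: [180.0, 0.0, 110.3]
force: [-0.0, -0.4, -0.1]
grip_width: 0.0609
```

```bash
python3 go.py 0.474 0.0743 0.086
```

```text
[0.474  0.0743 0.086 ] dp [-0.0026 -0.0015  0.0131] rows 1 per row [-0.0026 -0.0015  0.0131]
rot to 180,0,110: [0.01 0.04 0.26] t 3.0333 pos [0.4745 0.0773 0.0991] f [-0.  -0.4 -0.1] w 0.0609
```

Request:
{"api": "carry_out", "payload": {
  "plan": [
    {"grip": 0.3, "dp": [-0.003, -0.002, 0.014], "rotation": [0, 0, 0.3]},
    {"grip": 0.7, "dp": [0, 0, 0], "rotation": [0, 0, 0]},
    {"grip": 0.7, "dp": [0, 0, 0], "rotation": [0, 0, 0]},
    {"grip": 0.7, "dp": [0, 0, 0], "rotation": [0, 0, 0]},
    {"grip": 0.7, "dp": [0, 0, 0], "rotation": [0, 0, 0]},
    {"grip": 0.7, "dp": [0, 0, 0], "rotation": [0, 0, 0]}
  ]
}}

```text
time_s: 3.53
tool_pos: [0.4805, 0.0767, 0.0948]
tool_rot: [179.1, -0.0, 110.0]
force: [0.1, -0.1, 0.2]
grip_width: 0.0352
```

```bash
python3 go.py 0.474 0.0743 0.236 0.493 0.2205 0.236
```

```text
[0.474  0.0743 0.236 ] dp [-1.000e-04 -4.600e-03 -1.413e-01] rows 4 per row [-0.     -0.0012 -0.0353]
[0.493  0.2205 0.236 ] dp [0.1309 0.0679 0.0011] rows 4 per row [0.0327 0.017  0.0003]
rot to 180,0,110: [ 0.94 -0.    0.02] t 3.5333 pos [0.4805 0.0767 0.0948] f [ 0.1 -0.1  0.2] w 0.0352
```

Request:
{"api": "carry_out", "payload": {
  "plan": [
    {"grip": 0.7, "dp": [0, 0, -0.035], "rotation": [0.9, 0, 0]},
    {"grip": 0.7, "dp": [0, 0, -0.035], "rotation": [0, 0, 0]},
    {"grip": 0.7, "dp": [0, 0, -0.035], "rotation": [0, 0, 0]},
    {"grip": 0.7, "dp": [0, 0, -0.035], "rotation": [0, 0, 0]},
    {"grip": 0.7, "dp": [0, 0, 0], "rotation": [0, 0, 0]}
  ]
}}

```text
time_s: 3.95
tool_pos: [0.4777, 0.0761, 0.2401]
tool_rot: [-179.7, 0.0, 110.0]
force: [1.1, -0.7, 0.5]
grip_width: 0.0327
```

```bash
python3 - <<'E'
from h import *
w=env.read_camera("wrist");s=env.read_camera("scene")
cv2.imwrite("pics/w3.png",np.hstack([w[:,120:520],cv2.resize(s[100:260,250:410],(400,400),interpolation=2)])[:,:,::-1])
cv2.imwrite("pics/s3.png",s[:,:,::-1])
E
python3 go.py 0.474 0.0743 0.236 0.493 0.2205 0.236
```

```text
[0.474  0.0743 0.236 ] dp [-0.0009 -0.0015 -0.0013] rows 1 per row [-0.0009 -0.0015 -0.0013]
[0.493  0.2205 0.236 ] dp [ 0.1309  0.0679 -0.0009] rows 4 per row [ 0.0327  0.017  -0.0002]
rot to 180,0,110: [-0.75 -0.01  0.  ] t 4.05 pos [0.4751 0.0757 0.2347] f [ 0.1 -0.2 -1.7] w 0.0327
```

View pics/w3.png

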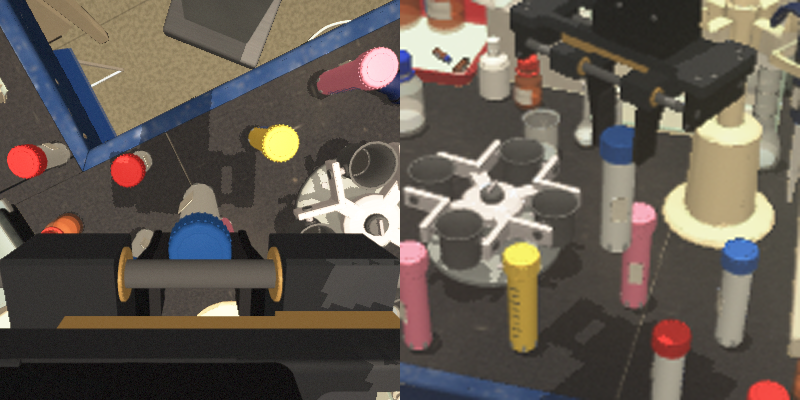

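T1 hangs upright in the jaws, with its cap at about (320,235) in the wrist view. Moving it over bucket 1, where I'll measure its offset from the tool.

Request:
{"api": "carry_out", "payload": {
  "plan": [
    {"grip": 0.7, "dp": [0.033, 0.017, 0], "rotation": [-0.7, 0, 0]},
    {"grip": 0.7, "dp": [0.033, 0.017, 0], "rotation": [0, 0, 0]},
    {"grip": 0.7, "dp": [0.033, 0.017, 0], "rotation": [0, 0, 0]},
    {"grip": 0.7, "dp": [0.033, 0.017, 0], "rotation": [0, 0, 0]},
    {"grip": 0.7, "dp": [0, 0, 0], "rotation": [0, 0, 0]},
    {"grip": 0.7, "dp": [0, 0, 0], "rotation": [0, 0, 0]}
  ]
}}

```text
time_s: 4.55
tool_pos: [0.4912, 0.2247, 0.2256]
tool_rot: [-179.3, 0.0, 109.6]
force: [-0.2, -1.2, 0.3]
grip_width: 0.0326
```

```bash
cat > off.py <<'E'
# offset (tool axes) of held cap from TCP, from wrist front edge of cap and scene centroid
import sys;from h import *
from scipy.spatial.transform import Rotation as Ro
col=sys.argv[1];o=env.get_obs();pw=env.camera_params("wrist");w=env.read_camera("wrist")
R=Ro.from_euler("xyz",o["tool_rot"],degrees=True);P=o["tool_pos"]
m=mask(w,col);m[:,:200]=0;m[:,440:]=0;m[:150]=0
n,l,s,c=cv2.connectedComponentsWithStats(m);i=1+np.argmax(s[1:,4]);print("wrist blob",s[i],c[i].round(1))
x0,y0,ww,hh=s[i][:4]
# widest visible row pair -> tool x; the front of the top disc -> tool y
for hz in(.005,.02):
    # model: cap bottom front edge at height P.z+hz
    u=(x0+ww/2,y0);X=plane(pw,u,P[2]+hz);print("front edge, plane TCP+",hz,R.inv().apply(X-P).round(4))
ps,pt=env.camera_params("scene"),env.camera_params("top");S=env.read_camera("scene");T=env.read_camera("top")
cv2.imwrite("pics/Sx.png",S[:,:,::-1])
g=proj(ps,P+[0,0,.012]);bs=[b for b in blobs(S,col) if np.hypot(*(np.array(b[0])-g))<20]
for b in bs:
    for hz in(.01,):
        X=plane(ps,b[0],P[2]+hz);print("scene",b,"tcp px",g.round(1),R.inv().apply(X-P).round(4))
E
python3 off.py blue; python3 go.py 0.493 0.2205 0.236 0.493 0.2205 0.145
```

```text
wrist blob [ 288  213   64   47 2452] [319.5 238.3]
front edge, plane TCP+ 0.005 [ 0.0012 -0.0218 -0.0047]
front edge, plane TCP+ 0.02 [ 0.0012 -0.0264 -0.0197]
scene ([306.9, 128.7], [302, 123, 11, 13, 117]) tcp px [309.9 127. ] [ 0.0024 -0.008  -0.0099]
[0.493  0.2205 0.236 ] dp [-0.0032  0.0005 -0.0095] rows 1 per row [-0.0032  0.0005 -0.0095]
[0.493  0.2205 0.145 ] dp [-0.     0.001  0.091] rows 3 per row [-0.      0.0003  0.0303]
rot to 180,0,110: [-0.65 -0.01 -0.55] t 4.7 pos [0.4914 0.2233 0.2265] f [ 1.3 -0.8 -1.7] w 0.0327
```

Request:
{"api": "carry_out", "payload": {
  "plan": [
    {"grip": 0.7, "dp": [-0.003, 0.008, 0.02], "rotation": [-0.6, 0, -0.5]},
    {"grip": 0.7, "dp": [0, 0, 0.02], "rotation": [0, 0, 0]},
    {"grip": 0.7, "dp": [0, 0, 0], "rotation": [0, 0, 0]}
  ]
}}

```text
time_s: 4.95
tool_pos: [0.5011, 0.2189, 0.1861]
tool_rot: [179.9, 0.0, 109.6]
force: [-0.4, -0.7, -0.7]
grip_width: 0.0328
```

```bash
python3 go.py 0.4996 0.2229 0.186 0.4996 0.2229 0.14; python3 off.py blue
```

```text
[0.4996 0.2229 0.186 ] dp [ 0.0043 -0.0001  0.0001] rows 1 per row [ 0.0043 -0.0001  0.0001]
[0.4996 0.2229 0.14  ] dp [ 0.     -0.0001  0.046 ] rows 2 per row [ 0.    -0.     0.023]
rot to 180,0,110: [ 0.11  0.01 -0.36] t 4.95 pos [0.5011 0.2189 0.1861] f [-0.4 -0.7 -0.7] w 0.0328
wrist blob [ 288  213   64   46 2466] [319.6 238.2]
front edge, plane TCP+ 0.005 [ 0.0012 -0.0219 -0.005 ]
front edge, plane TCP+ 0.02 [ 0.0012 -0.0265 -0.02  ]
scene ([312.8, 142.5], [308, 137, 10, 12, 112]) tcp px [314.7 141.5] [ 0.0027 -0.0039 -0.01  ]
```

Request:
{"api": "carry_out", "payload": {
  "plan": [
    {"grip": 0.7, "dp": [0.004, 0, 0], "rotation": [0, 0, -0.3]},
    {"grip": 0.7, "dp": [0, 0, 0.012], "rotation": [0, 0, 0]},
    {"grip": 0.7, "dp": [0, 0, 0.012], "rotation": [0, 0, 0]},
    {"grip": 0.7, "dp": [0, 0, 0.01], "rotation": [0, 0, 0]}
  ]
}}

```text
time_s: 5.43
tool_pos: [0.5053, 0.2258, 0.1607]
tool_rot: [178.9, -0.2, 109.9]
force: [-3.0, 0.5, 1.8]
grip_width: 0.033
```

```bash
python3 go.py 0.4996 0.2229 0.137
```

```text
[0.4996 0.2229 0.137 ] dp [-0.0009 -0.0068  0.0236] rows 1 per row [-0.0009 -0.0068  0.0236]
rot to 180,0,110: [ 1.07 -0.22 -0.06] t 5.4333 pos [0.5053 0.2258 0.1607] f [-3.   0.5  1.8] w 0.033
```

Request:
{"api": "carry_out", "payload": {
  "plan": [
    {"grip": 0.7, "dp": [-0.001, -0.007, 0], "rotation": [1, -0.2, 0]},
    {"grip": 0.7, "dp": [0, -0.002, 0.006], "rotation": [0, 0, 0]},
    {"grip": 0.7, "dp": [0, -0.002, 0.006], "rotation": [0, 0, 0]}
  ]
}}

```text
time_s: 5.68
tool_pos: [0.4936, 0.2207, 0.1453]
tool_rot: [-179.8, 0.0, 110.0]
force: [1.1, 1.5, 0.4]
grip_width: 0.0328
```

```bash
python3 go.py 0.4996 0.2229 0.137
```

```text
[0.4996 0.2229 0.137 ] dp [0.     0.0064 0.0082] rows 1 per row [0.     0.0064 0.0082]
rot to 180,0,110: [-0.17  0.03 -0.03] t 5.6833 pos [0.4936 0.2207 0.1453] f [1.1 1.5 0.4] w 0.0328
```

Request:
{"api": "carry_out", "payload": {
  "plan": [
    {"grip": 0.7, "dp": [0, 0.004, 0.003], "rotation": [0, 0, 0]},
    {"grip": 0.7, "dp": [0, 0, 0.003], "rotation": [0, 0, 0]},
    {"grip": 0.7, "dp": [0, 0, 0], "rotation": [0, 0, 0]},
    {"grip": 0.7, "dp": [0, 0, 0], "rotation": [0, 0, 0]}
  ]
}}

```text
time_s: 6.02
tool_pos: [0.4982, 0.2222, 0.1385]
tool_rot: [-179.9, 0.0, 110.0]
force: [0.0, 0.1, -0.8]
grip_width: 0.0328
```

```bash
python3 go.py 0.4996 0.2229 0.137
```

```text
[0.4996 0.2229 0.137 ] dp [0.0001 0.0016 0.0015] rows 1 per row [0.0001 0.0016 0.0015]
rot to 180,0,110: [-0.09  0.04 -0.02] t 6.0167 pos [0.4982 0.2222 0.1385] f [ 0.   0.1 -0.8] w 0.0328
```

Request:
{"api": "carry_out", "payload": {
  "plan": [
    {"grip": 0.3, "dp": [0, 0, 0.001], "rotation": [0, 0, 0]},
    {"grip": 0.3, "dp": [0, 0, 0], "rotation": [0, 0, 0]},
    {"grip": 0.3, "dp": [0, 0, 0], "rotation": [0, 0, 0]},
    {"grip": 0.3, "dp": [0, 0, 0], "rotation": [0, 0, 0]},
    {"grip": 0.3, "dp": [0, 0, -0.03], "rotation": [0, 0, 0]},
    {"grip": 0.3, "dp": [0, 0, -0.03], "rotation": [0, 0, 0]},
    {"grip": 0.3, "dp": [0, 0, 0], "rotation": [0, 0, 0]}
  ]
}}

```text
time_s: 6.6
tool_pos: [0.4968, 0.2212, 0.1969]
tool_rot: [-179.6, 0.1, 110.0]
force: [0.9, 0.4, -0.1]
grip_width: 0.0602
```

```bash
python3 - <<'E'
from h import *
p=env.camera_params("wrist");w=env.read_camera("wrist");s=env.read_camera("scene")
cv2.imwrite("pics/w4.png",np.hstack([w[:,120:520],cv2.resize(s[100:260,230:390],(400,400),interpolation=2)])[:,:,::-1])
print([b for b in blobs(w,"blue",300)],proj(p,np.array([.493,.2205,.15])))
E
python3 go.py 0.5847 0.036 0.236 .5847 .036 .086
```

```text
[([26.2, 33.6], [0, 0, 59, 93, 1347]), ([133.4, 40.9], [59, 9, 184, 81, 4935]), ([319.8, 217.1], [296, 192, 49, 50, 1879]), ([85.2, 226.0], [59, 207, 52, 42, 1518])] [319.31439082 216.19235257]
[0.5847 0.036  0.236 ] dp [-0.2041  0.0209 -0.0428] rows 5 per row [-0.0408  0.0042 -0.0086]
[0.5847 0.036  0.086 ] dp [0.0005 0.0019 0.15  ] rows 4 per row [0.0001 0.0005 0.0375]
rot to 180,0,110: [-0.73  0.19 -0.04] t 6.7 pos [0.4949 0.2204 0.1928] f [-0.5 -0.7 -0.6] w 0.0607
```

View pics/w4.png

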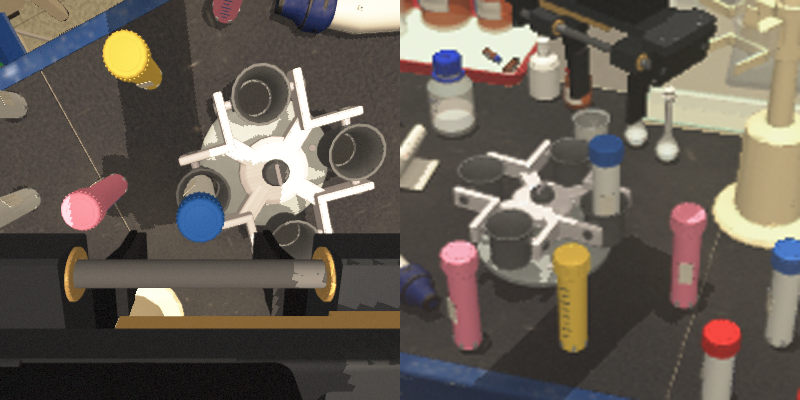

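T1 stands in bucket 1: its cap at (320,217) matches the projection for the seated height. T2 is next.

Request:
{"api": "carry_out", "payload": {
  "plan": [
    {"grip": 0.3, "dp": [-0.04, 0.004, -0.006], "rotation": [-0.7, 0.2, 0]},
    {"grip": 0.3, "dp": [-0.04, 0.004, 0], "rotation": [0, 0, 0]},
    {"grip": 0.3, "dp": [-0.04, 0.004, 0], "rotation": [0, 0, 0]},
    {"grip": 0.3, "dp": [-0.04, 0.004, 0], "rotation": [0, 0, 0]},
    {"grip": 0.3, "dp": [-0.037, 0.004, 0], "rotation": [0, 0, 0]},
    {"grip": 0.3, "dp": [0, 0, 0], "rotation": [0, 0, 0]},
    {"grip": 0.3, "dp": [0, 0, 0], "rotation": [0, 0, 0]}
  ]
}}

```text
time_s: 7.28
tool_pos: [0.5797, 0.0378, 0.1896]
tool_rot: [-179.4, -0.1, 110.5]
force: [0.1, 1.6, -0.7]
grip_width: 0.0613
```

```bash
python3 - <<'E'
from h import *
p=env.camera_params("wrist");w=env.read_camera("wrist")
print([b for b in blobs(w,"blue",300)],proj(p,np.array([.5847,.036,.11])))
E
python3 go.py .5847 .036 .13 .5847 .036 .09
```

```text
[([215.2, 25.3], [193, 0, 46, 77, 992]), ([380.8, 25.4], [321, 0, 117, 63, 1847]), ([249.5, 86.7], [233, 65, 37, 39, 423]), ([608.9, 201.1], [575, 176, 65, 52, 2731]), ([314.2, 213.8], [293, 192, 43, 44, 1425])] [314.16452809 213.81915526]
[0.5847 0.036  0.13  ] dp [-0.0024  0.0053  0.0594] rows 2 per row [-0.0012  0.0027  0.0297]
[0.5847 0.036  0.09  ] dp [0.     0.0005 0.04  ] rows 1 per row [0.     0.0005 0.04  ]
rot to 180,0,110: [-0.68  0.01  0.46] t 7.3333 pos [0.5795 0.0366 0.1895] f [-0.2 -1.3 -0.1] w 0.0612
```

Request:
{"api": "carry_out", "payload": {
  "plan": [
    {"grip": 0.3, "dp": [-0.001, 0.003, 0.02], "rotation": [-0.6, 0, 0.4]},
    {"grip": 0.3, "dp": [0, 0, 0.025], "rotation": [0, 0, 0]},
    {"grip": 0.3, "dp": [0, 0, 0.025], "rotation": [0, 0, 0]},
    {"grip": 0.3, "dp": [0, 0, 0], "rotation": [0, 0, 0]},
    {"grip": 0.3, "dp": [0, 0, 0], "rotation": [0, 0, 0]}
  ]
}}

```text
time_s: 7.75
tool_pos: [0.5803, 0.0421, 0.1154]
tool_rot: [-179.9, -0.1, 110.4]
force: [0.3, -0.7, 0.8]
grip_width: 0.0608
```

```bash
python3 go.py .5847 .036 .09
```

```text
[0.5847 0.036  0.09  ] dp [-0.0073  0.0021  0.0254] rows 1 per row [-0.0073  0.0021  0.0254]
rot to 180,0,110: [-0.14 -0.14  0.39] t 7.75 pos [0.5803 0.0421 0.1154] f [ 0.3 -0.7  0.8] w 0.0608
```

Request:
{"api": "carry_out", "payload": {
  "plan": [
    {"grip": 0.3, "dp": [-0.007, 0.002, 0.012], "rotation": [0, 0, 0.4]},
    {"grip": 0.3, "dp": [0, 0, 0.013], "rotation": [0, 0, 0]},
    {"grip": 0.3, "dp": [0, 0, 0], "rotation": [0, 0, 0]},
    {"grip": 0.3, "dp": [0, 0, 0], "rotation": [0, 0, 0]}
  ]
}}

```text
time_s: 8.08
tool_pos: [0.586, 0.0386, 0.0908]
tool_rot: [180.0, -0.2, 110.2]
force: [-0.3, -0.4, 0.5]
grip_width: 0.0613
```

```bash
python3 go.py .5847 .036 .09
```

```text
[0.5847 0.036  0.09  ] dp [-0.002  -0.0021  0.0008] rows 1 per row [-0.002  -0.0021  0.0008]
rot to 180,0,110: [ 0.05 -0.16  0.18] t 8.0833 pos [0.586  0.0386 0.0908] f [-0.3 -0.4  0.5] w 0.0613
```

Request:
{"api": "carry_out", "payload": {
  "plan": [
    {"grip": 0.7, "dp": [-0.002, -0.002, 0.003], "rotation": [0, 0, 0]},
    {"grip": 0.7, "dp": [0, 0, 0], "rotation": [0, 0, 0]},
    {"grip": 0.7, "dp": [0, 0, 0], "rotation": [0, 0, 0]},
    {"grip": 0.7, "dp": [0, 0, 0], "rotation": [0, 0, 0]},
    {"grip": 0.7, "dp": [0, 0, 0], "rotation": [0, 0, 0]},
    {"grip": 0.7, "dp": [0, 0, 0], "rotation": [0, 0, 0]}
  ]
}}

```text
time_s: 8.58
tool_pos: [0.5862, 0.0357, 0.0898]
tool_rot: [179.7, -0.1, 110.2]
force: [0.8, -0.1, -1.0]
grip_width: 0.0331
```

```bash
python3 go.py .5847 .036 .24 .45 .16 .24 .4085 .339 .24
```

```text
[0.5847 0.036  0.24  ] dp [ 0.0011 -0.0007 -0.1502] rows 4 per row [ 0.0003 -0.0002 -0.0376]
[0.45 0.16 0.24] dp [ 0.1628 -0.0837 -0.    ] rows 4 per row [ 0.0407 -0.0209 -0.    ]
[0.4085 0.339  0.24  ] dp [0.1823 0.0227 0.0005] rows 5 per row [0.0365 0.0045 0.0001]
rot to 180,0,110: [ 0.26 -0.13  0.16] t 8.5833 pos [0.5862 0.0357 0.0898] f [ 0.8 -0.1 -1. ] w 0.0331
```

Request:
{"api": "carry_out", "payload": {
  "plan": [
    {"grip": 0.7, "dp": [0, 0, -0.04], "rotation": [0, 0, 0]},
    {"grip": 0.7, "dp": [0, 0, -0.04], "rotation": [0, 0, 0]},
    {"grip": 0.7, "dp": [0, 0, -0.04], "rotation": [0, 0, 0]},
    {"grip": 0.7, "dp": [0, 0, -0.04], "rotation": [0, 0, 0]},
    {"grip": 0.7, "dp": [0.04, -0.021, -0.02], "rotation": [0, 0, 0]},
    {"grip": 0.7, "dp": [0.04, -0.021, 0], "rotation": [0, 0, 0]},
    {"grip": 0.7, "dp": [0.04, -0.021, 0], "rotation": [0, 0, 0]},
    {"grip": 0.7, "dp": [0.04, -0.021, 0], "rotation": [0, 0, 0]}
  ]
}}

```text
time_s: 9.25
tool_pos: [0.4622, 0.1428, 0.2737]
tool_rot: [179.7, 0.2, 109.0]
force: [0.5, 0.6, -0.0]
grip_width: 0.0328
```

```bash
python3 go.py .4085 .339 .22
```

```text
[0.4085 0.339  0.22  ] dp [0.2031 0.0128 0.0531] rows 5 per row [0.0406 0.0026 0.0106]
rot to 180,0,110: [ 0.27  0.17 -1.02] t 9.25 pos [0.4622 0.1428 0.2737] f [ 0.5  0.6 -0. ] w 0.0328
```

Request:
{"api": "carry_out", "payload": {
  "plan": [
    {"grip": 0.7, "dp": [0.04, 0.003, 0], "rotation": [0.3, 0.2, -1]},
    {"grip": 0.7, "dp": [0.04, 0.003, 0], "rotation": [0, 0, 0]},
    {"grip": 0.7, "dp": [0.04, 0.003, 0], "rotation": [0, 0, 0]},
    {"grip": 0.7, "dp": [0.04, 0.003, 0.02], "rotation": [0, 0, 0]},
    {"grip": 0.7, "dp": [0.038, 0.002, 0.03], "rotation": [0, 0, 0]},
    {"grip": 0.7, "dp": [0, 0, 0], "rotation": [0, 0, 0]},
    {"grip": 0.7, "dp": [0, 0, 0], "rotation": [0, 0, 0]}
  ]
}}

```text
time_s: 9.83
tool_pos: [0.3988, 0.3401, 0.2331]
tool_rot: [179.6, -0.6, 110.8]
force: [0.8, -0.2, -0.2]
grip_width: 0.0328
```

```bash
python3 off.py blue; python3 go.py .4085 .339 .185 .4085 .339 .133
```

```text
wrist blob [ 287  224   66   35 1796] [319.6 243.7]
front edge, plane TCP+ 0.005 [ 0.0011 -0.0158 -0.0051]
front edge, plane TCP+ 0.02 [ 0.0011 -0.021  -0.0202]
scene ([250.5, 111.0], [246, 105, 9, 13, 93]) tcp px [253.3 112.8] [ 0.0148  0.0047 -0.0098]
scene ([245.3, 125.2], [243, 120, 6, 12, 51]) tcp px [253.3 112.8] [-0.0258 -0.0514 -0.0107]
[0.4085 0.339  0.185 ] dp [-0.003   0.0078  0.0489] rows 2 per row [-0.0015  0.0039  0.0244]
[0.4085 0.339  0.133 ] dp [-0.0006 -0.0004  0.052 ] rows 2 per row [-0.0003 -0.0002  0.026 ]
rot to 180,0,110: [ 0.47 -0.61  0.54] t 9.9833 pos [0.3999 0.3384 0.2338] f [ 0.4  0.1 -0.1] w 0.0325
```

Request:
{"api": "carry_out", "payload": {
  "plan": [
    {"grip": 0.7, "dp": [-0.003, 0.008, 0.015], "rotation": [0.4, -0.6, 0.5]},
    {"grip": 0.7, "dp": [0, 0, 0.017], "rotation": [0, 0, 0]},
    {"grip": 0.7, "dp": [0, 0, 0.015], "rotation": [0, 0, 0]},
    {"grip": 0.7, "dp": [0, 0, 0], "rotation": [0, 0, 0]},
    {"grip": 0.7, "dp": [0, 0, 0], "rotation": [0, 0, 0]}
  ]
}}

```text
time_s: 10.4
tool_pos: [0.4163, 0.3326, 0.1911]
tool_rot: [179.4, -0.1, 109.2]
force: [0.4, 0.1, -0.7]
grip_width: 0.0328
```

```bash
python3 go.py .4085 .339 .185 .4085 .339 .133
```

```text
[0.4085 0.339  0.185 ] dp [ 0.0086 -0.0053  0.0061] rows 1 per row [ 0.0086 -0.0053  0.0061]
[0.4085 0.339  0.133 ] dp [-0.0001 -0.0005  0.052 ] rows 2 per row [-0.     -0.0003  0.026 ]
rot to 180,0,110: [ 0.59 -0.07 -0.77] t 10.4 pos [0.4163 0.3326 0.1911] f [ 0.4  0.1 -0.7] w 0.0328
```

Request:
{"api": "carry_out", "payload": {
  "plan": [
    {"grip": 0.7, "dp": [0.008, -0.005, 0], "rotation": [0.5, 0, -0.7]},
    {"grip": 0.7, "dp": [0, 0, 0], "rotation": [0, 0, 0]},
    {"grip": 0.7, "dp": [0, 0, 0], "rotation": [0, 0, 0]},
    {"grip": 0.7, "dp": [0, 0, 0], "rotation": [0, 0, 0]}
  ]
}}

```text
time_s: 10.73
tool_pos: [0.4108, 0.3383, 0.1954]
tool_rot: [179.7, -0.2, 109.8]
force: [-0.0, 1.0, -1.0]
grip_width: 0.0323
```

```bash
python3 go.py .4085 .339 .185 .4085 .339 .133
```

```text
[0.4085 0.339  0.185 ] dp [ 0.0014 -0.002   0.0104] rows 1 per row [ 0.0014 -0.002   0.0104]
[0.4085 0.339  0.133 ] dp [-0.0002 -0.0003  0.052 ] rows 2 per row [-0.0001 -0.0002  0.026 ]
rot to 180,0,110: [ 0.35 -0.2  -0.23] t 10.7333 pos [0.4108 0.3383 0.1954] f [-0.  1. -1.] w 0.0323
```

Request:
{"api": "carry_out", "payload": {
  "plan": [
    {"grip": 0.7, "dp": [0.001, -0.002, 0.011], "rotation": [0.3, -0.2, -0.2]},
    {"grip": 0.7, "dp": [0, -0.001, 0.011], "rotation": [0, 0, 0]},
    {"grip": 0.7, "dp": [0, -0.001, 0.011], "rotation": [0, 0, 0]},
    {"grip": 0.7, "dp": [0, 0, 0], "rotation": [0, 0, 0]}
  ]
}}

```text
time_s: 11.07
tool_pos: [0.4067, 0.3388, 0.1607]
tool_rot: [179.8, -0.1, 110.0]
force: [-0.8, -1.0, -1.2]
grip_width: 0.0327
```

```bash
python3 go.py .4085 .339 .133
```

```text
[0.4085 0.339  0.133 ] dp [-0.0004  0.0017  0.0277] rows 1 per row [-0.0004  0.0017  0.0277]
rot to 180,0,110: [ 0.17 -0.05  0.03] t 11.0667 pos [0.4067 0.3388 0.1607] f [-0.8 -1.  -1.2] w 0.0327
```

Request:
{"api": "carry_out", "payload": {
  "plan": [
    {"grip": 0.7, "dp": [0, 0.001, 0.01], "rotation": [0.2, 0, 0]},
    {"grip": 0.7, "dp": [0, 0, 0.01], "rotation": [0, 0, 0]},
    {"grip": 0.7, "dp": [0, 0, 0.006], "rotation": [0, 0, 0]},
    {"grip": 0.7, "dp": [0, 0, 0], "rotation": [0, 0, 0]}
  ]
}}

```text
time_s: 11.4
tool_pos: [0.4067, 0.3382, 0.1299]
tool_rot: [-179.8, 0.0, 110.0]
force: [0.9, -0.5, -1.5]
grip_width: 0.033
```

```bash
python3 go.py .4085 .339 .133
```

```text
[0.4085 0.339  0.133 ] dp [ 0.0001  0.0019 -0.0031] rows 1 per row [ 0.0001  0.0019 -0.0031]
rot to 180,0,110: [-0.23  0.04  0.04] t 11.4 pos [0.4067 0.3382 0.1299] f [ 0.9 -0.5 -1.5] w 0.033
```

Seated. Releasing, rising, and heading for S1.

Request:
{"api": "carry_out", "payload": {
  "plan": [
    {"grip": 0.3, "dp": [0, 0, 0], "rotation": [0, 0, 0]},
    {"grip": 0.3, "dp": [0, 0, 0], "rotation": [0, 0, 0]},
    {"grip": 0.3, "dp": [0, 0, 0], "rotation": [0, 0, 0]},
    {"grip": 0.3, "dp": [0, 0, 0], "rotation": [0, 0, 0]},
    {"grip": 0.3, "dp": [0, 0, -0.035], "rotation": [0, 0, 0]},
    {"grip": 0.3, "dp": [0, 0, -0.035], "rotation": [0, 0, 0]},
    {"grip": 0.3, "dp": [0, 0, -0.01], "rotation": [0, 0, 0]}
  ]
}}

```text
time_s: 11.98
tool_pos: [0.4058, 0.3371, 0.21]
tool_rot: [-179.4, 0.2, 110.0]
force: [0.9, 0.1, 0.6]
grip_width: 0.0604
```

```bash
python3 - <<'E'
from h import *
p=env.camera_params("wrist");w=env.read_camera("wrist");s=env.read_camera("scene")
cv2.imwrite("pics/w5.png",np.hstack([w[:,120:520],cv2.resize(s[100:260,220:380],(400,400),interpolation=2)])[:,:,::-1])
for X in[(.4085,.339,.15),(.493,.2205,.15)]:print(proj(p,np.array(X)))
print([b for b in blobs(w,"blue",300)])
E
python3 go.py .44 .17 .21 .4853 -.0012 .21
```

```text
[319.85207763 220.10257017]
[141.56579024 266.95921682]
[([52.4, 72.1], [0, 37, 125, 86, 5100]), ([141.8, 53.9], [123, 39, 36, 29, 461]), ([590.2, 211.8], [536, 177, 104, 77, 5072]), ([320.4, 215.0], [298, 192, 46, 47, 1656])]
[0.44 0.17 0.21] dp [-0.1686 -0.0249 -0.001 ] rows 5 per row [-0.0337 -0.005  -0.0002]
[ 0.4853 -0.0012  0.21  ] dp [-0.1764 -0.0161  0.0008] rows 5 per row [-0.0353 -0.0032  0.0002]
rot to 180,0,110: [-0.58  0.21  0.02] t 12.0833 pos [0.4056 0.3369 0.2081] f [-0.3 -0.1  0.4] w 0.0606
```

View pics/w5.png

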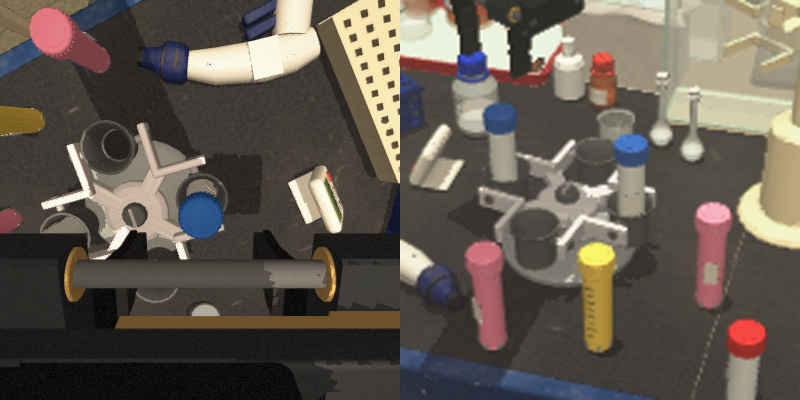

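Both talls are seated opposite each other; T2's cap at (320,215) is 5 px from predicted, so it leans very slightly. On to S1.

Request:
{"api": "carry_out", "payload": {
  "plan": [
    {"grip": 0.3, "dp": [-0.038, -0.005, 0], "rotation": [-0.6, 0.2, 0]},
    {"grip": 0.3, "dp": [-0.038, -0.005, 0], "rotation": [0, 0, 0]},
    {"grip": 0.3, "dp": [-0.038, -0.005, 0], "rotation": [0, 0, 0]},
    {"grip": 0.3, "dp": [-0.038, -0.005, 0], "rotation": [0, 0, 0]},
    {"grip": 0.3, "dp": [-0.038, -0.005, 0], "rotation": [0, 0, 0]},
    {"grip": 0.3, "dp": [-0.038, -0.005, 0], "rotation": [0, 0, 0]},
    {"grip": 0.3, "dp": [-0.038, -0.005, 0], "rotation": [0, 0, 0]},
    {"grip": 0.3, "dp": [-0.038, -0.005, 0], "rotation": [0, 0, 0]}
  ]
}}

```text
time_s: 12.75
tool_pos: [0.4693, 0.0363, 0.1978]
tool_rot: [-179.6, -0.2, 111.3]
force: [1.2, 0.8, -0.4]
grip_width: 0.0606
```

```bash
python3 go.py .4853 -.0012 .14
```

```text
[ 0.4853 -0.0012  0.14  ] dp [-0.041   0.0017  0.0576] rows 2 per row [-0.0205  0.0008  0.0288]
rot to 180,0,110: [-0.4  -0.23  1.31] t 12.75 pos [0.4693 0.0363 0.1978] f [ 1.2  0.8 -0.4] w 0.0606
```

Request:
{"api": "carry_out", "payload": {
  "plan": [
    {"grip": 0.3, "dp": [-0.021, 0.001, 0.01], "rotation": [-0.4, -0.2, 1.3]},
    {"grip": 0.3, "dp": [-0.015, 0.001, 0.025], "rotation": [0, 0, 0]},
    {"grip": 0.3, "dp": [0, 0, 0.025], "rotation": [0, 0, 0]},
    {"grip": 0.3, "dp": [0, 0, 0.02], "rotation": [0, 0, 0]},
    {"grip": 0.3, "dp": [0, 0, 0], "rotation": [0, 0, 0]},
    {"grip": 0.3, "dp": [0, 0, 0], "rotation": [0, 0, 0]}
  ]
}}

```text
time_s: 13.25
tool_pos: [0.4819, -0.0126, 0.1098]
tool_rot: [-179.8, 0.2, 108.8]
force: [-0.5, -0.2, 0.7]
grip_width: 0.061
```

```bash
python3 go.py .4853 -.0012 .063
```

```text
[ 0.4853 -0.0012  0.063 ] dp [0.0099 0.0071 0.0467] rows 2 per row [0.005  0.0035 0.0234]
rot to 180,0,110: [-0.24  0.19 -1.21] t 13.25 pos [ 0.4819 -0.0126  0.1098] f [-0.5 -0.2  0.7] w 0.061
```

Request:
{"api": "carry_out", "payload": {
  "plan": [
    {"grip": 0.3, "dp": [0.009, 0.006, 0], "rotation": [-0.2, 0.2, -1]},
    {"grip": 0.3, "dp": [0, 0, 0.02], "rotation": [0, 0, 0]},
    {"grip": 0.3, "dp": [0, 0, 0.015], "rotation": [0, 0, 0]},
    {"grip": 0.3, "dp": [0, 0, 0], "rotation": [0, 0, 0]},
    {"grip": 0.3, "dp": [0, 0, 0], "rotation": [0, 0, 0]}
  ]
}}

```text
time_s: 13.67
tool_pos: [0.4883, 0.004, 0.0779]
tool_rot: [179.6, -0.1, 110.3]
force: [0.6, 0.6, -0.8]
grip_width: 0.0606
```

```bash
python3 go.py .4853 -.0012 .063
```

```text
[ 0.4853 -0.0012  0.063 ] dp [-0.0039 -0.0047  0.0149] rows 1 per row [-0.0039 -0.0047  0.0149]
rot to 180,0,110: [ 0.41 -0.09  0.31] t 13.6667 pos [0.4883 0.004  0.0779] f [ 0.6  0.6 -0.8] w 0.0606
```

Request:
{"api": "carry_out", "payload": {
  "plan": [
    {"grip": 0.3, "dp": [-0.004, -0.005, 0.008], "rotation": [0.4, 0, 0.3]},
    {"grip": 0.3, "dp": [0, 0, 0.007], "rotation": [0, 0, 0]},
    {"grip": 0.3, "dp": [0, 0, 0], "rotation": [0, 0, 0]},
    {"grip": 0.3, "dp": [0, 0, 0], "rotation": [0, 0, 0]}
  ]
}}

```text
time_s: 14.0
tool_pos: [0.4875, 0.0002, 0.0653]
tool_rot: [179.7, -0.1, 110.2]
force: [-0.1, 0.3, 0.6]
grip_width: 0.061
```

```bash
python3 go.py .4853 -.0012 .063
```

```text
[ 0.4853 -0.0012  0.063 ] dp [-0.0005 -0.0026  0.0023] rows 1 per row [-0.0005 -0.0026  0.0023]
rot to 180,0,110: [ 0.34 -0.08  0.17] t 14.0 pos [4.875e-01 2.000e-04 6.530e-02] f [-0.1  0.3  0.6] w 0.061
```

Request:
{"api": "carry_out", "payload": {
  "plan": [
    {"grip": 0.7, "dp": [-0.0005, -0.003, 0.003], "rotation": [0.3, 0, 0]},
    {"grip": 0.7, "dp": [0, 0, 0], "rotation": [0, 0, 0]},
    {"grip": 0.7, "dp": [0, 0, 0], "rotation": [0, 0, 0]},
    {"grip": 0.7, "dp": [0, 0, 0], "rotation": [0, 0, 0]},
    {"grip": 0.7, "dp": [0, 0, 0], "rotation": [0, 0, 0]},
    {"grip": 0.7, "dp": [0, 0, 0], "rotation": [0, 0, 0]}
  ]
}}

```text
time_s: 14.5
tool_pos: [0.4853, -0.0017, 0.063]
tool_rot: [179.9, -0.1, 110.1]
force: [-0.0, -0.0, 0.2]
grip_width: 0.033
```

```bash
python3 go.py .4853 -.0012 .25 .48 .17 .27 .5085 .322 .27
```

```text
[ 0.4853 -0.0012  0.25  ] dp [ 0.0008  0.0005 -0.187 ] rows 5 per row [ 0.0002  0.0001 -0.0374]
[0.48 0.17 0.27] dp [ 0.1626  0.054  -0.0197] rows 4 per row [ 0.0406  0.0135 -0.0049]
[0.5085 0.322  0.27  ] dp [0.1329 0.0791 0.0003] rows 4 per row [0.0332 0.0198 0.0001]
rot to 180,0,110: [ 0.1  -0.08  0.13] t 14.5 pos [ 0.4853 -0.0017  0.063 ] f [-0.  -0.   0.2] w 0.033
```

Request:
{"api": "carry_out", "payload": {
  "plan": [
    {"grip": 0.7, "dp": [0, 0, -0.04], "rotation": [0, 0, 0]},
    {"grip": 0.7, "dp": [0, 0, -0.04], "rotation": [0, 0, 0]},
    {"grip": 0.7, "dp": [0, 0, -0.04], "rotation": [0, 0, 0]},
    {"grip": 0.7, "dp": [0, 0, -0.04], "rotation": [0, 0, 0]},
    {"grip": 0.7, "dp": [0.038, 0.015, -0.03], "rotation": [0, 0, 0]},
    {"grip": 0.7, "dp": [0.04, 0.015, -0.01], "rotation": [0, 0, 0]},
    {"grip": 0.7, "dp": [0.04, 0.015, 0], "rotation": [0, 0, 0]},
    {"grip": 0.7, "dp": [0.04, 0.015, 0], "rotation": [0, 0, 0]}
  ]
}}

```text
time_s: 15.17
tool_pos: [0.4882, 0.1508, 0.2669]
tool_rot: [179.9, -0.1, 108.8]
force: [1.5, 0.2, -0.9]
grip_width: 0.0325
```

```bash
python3 go.py .5085 .322 .24
```

```text
[0.5085 0.322  0.24  ] dp [0.1555 0.0743 0.0272] rows 4 per row [0.0389 0.0186 0.0068]
rot to 180,0,110: [ 0.06 -0.07 -1.23] t 15.1667 pos [0.4882 0.1508 0.2669] f [ 1.5  0.2 -0.9] w 0.0325
```

Request:
{"api": "carry_out", "payload": {
  "plan": [
    {"grip": 0.7, "dp": [0.038, 0.018, 0], "rotation": [0, 0, -1.2]},
    {"grip": 0.7, "dp": [0.038, 0.018, 0], "rotation": [0, 0, 0]},
    {"grip": 0.7, "dp": [0.038, 0.018, 0], "rotation": [0, 0, 0]},
    {"grip": 0.7, "dp": [0.036, 0.018, 0.02], "rotation": [0, 0, 0]},
    {"grip": 0.7, "dp": [0, 0, 0.02], "rotation": [0, 0, 0]},
    {"grip": 0.7, "dp": [0, 0, 0], "rotation": [0, 0, 0]},
    {"grip": 0.7, "dp": [0, 0, 0], "rotation": [0, 0, 0]}
  ]
}}

```text
time_s: 15.75
tool_pos: [0.5007, 0.3272, 0.2296]
tool_rot: [179.6, -0.5, 111.0]
force: [-0.9, 0.8, 0.4]
grip_width: 0.0328
```

```bash
python3 go.py .5085 .322 .165; python3 - <<'E'
from h import *
t=env.read_camera("top");cv2.imwrite("pics/t6.png",cv2.resize(t[155:255,220:320],(500,500),interpolation=2)[:,:,::-1])
E
```

```text
[0.5085 0.322  0.165 ] dp [-0.0082  0.005   0.0645] rows 2 per row [-0.0041  0.0025  0.0323]
rot to 180,0,110: [ 0.35 -0.49  0.97] t 15.75 pos [0.5007 0.3272 0.2296] f [-0.9  0.8  0.4] w 0.0328
```

View pics/t6.png

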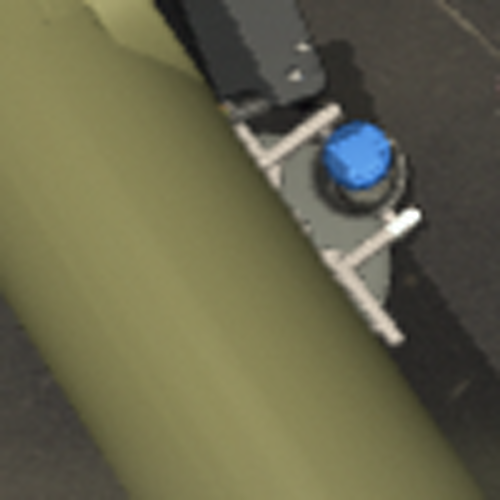

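The top view shows T1's bucket at (360,173) in the 5x crop, the same place as before, so the rotor hasn't turned. Continuing.

Request:
{"api": "carry_out", "payload": {
  "plan": [
    {"grip": 0.7, "dp": [-0.007, 0.004, 0.01], "rotation": [0.3, -0.4, 0.8]},
    {"grip": 0.7, "dp": [0, 0, 0.02], "rotation": [0, 0, 0]},
    {"grip": 0.7, "dp": [0, 0, 0.02], "rotation": [0, 0, 0]},
    {"grip": 0.7, "dp": [0, 0, 0], "rotation": [0, 0, 0]},
    {"grip": 0.7, "dp": [0, 0, 0], "rotation": [0, 0, 0]}
  ]
}}

```text
time_s: 16.22
tool_pos: [0.5136, 0.3139, 0.183]
tool_rot: [179.5, 0.0, 109.3]
force: [-0.1, -0.6, -0.3]
grip_width: 0.0324
```

```bash
python3 go.py .5085 .322 .165; python3 off.py red
```

```text
[0.5085 0.322  0.165 ] dp [ 0.0094 -0.0023  0.0179] rows 1 per row [ 0.0094 -0.0023  0.0179]
rot to 180,0,110: [ 0.49  0.04 -0.68] t 16.2167 pos [0.5136 0.3139 0.183 ] f [-0.1 -0.6 -0.3] w 0.0324
wrist blob [ 287  225   66   34 1733] [319.5 244.2]
front edge, plane TCP+ 0.005 [ 0.0012 -0.0153 -0.0051]
front edge, plane TCP+ 0.02 [ 0.0012 -0.0205 -0.0202]
scene ([298.8, 121.9], [295, 117, 8, 11, 76]) tcp px [300.5 124.1] [ 0.0134  0.0083 -0.0099]
```

Request:
{"api": "carry_out", "payload": {
  "plan": [
    {"grip": 0.7, "dp": [0.009, -0.002, 0], "rotation": [0.4, 0, -0.6]},
    {"grip": 0.7, "dp": [0, 0, 0.008], "rotation": [0, 0, 0]},
    {"grip": 0.7, "dp": [0, 0, 0], "rotation": [0, 0, 0]},
    {"grip": 0.7, "dp": [0, 0, 0], "rotation": [0, 0, 0]}
  ]
}}

```text
time_s: 16.7
tool_pos: [0.5095, 0.3252, 0.1787]
tool_rot: [179.6, -0.2, 110.1]
force: [0.1, -0.1, -0.2]
grip_width: 0.0327
```

```bash
python3 go.py .5085 .322 .106
```

```text
[0.5085 0.322  0.106 ] dp [-0.0029 -0.0026  0.0727] rows 2 per row [-0.0014 -0.0013  0.0364]
rot to 180,0,110: [ 0.44 -0.15  0.09] t 16.7 pos [0.5095 0.3252 0.1787] f [ 0.1 -0.1 -0.2] w 0.0327
```

Request:
{"api": "carry_out", "payload": {
  "plan": [
    {"grip": 0.7, "dp": [-0.003, -0.003, 0.01], "rotation": [0.4, -0.1, 0]},
    {"grip": 0.7, "dp": [0, -0.001, 0.011], "rotation": [0, 0, 0]},
    {"grip": 0.7, "dp": [0, -0.001, 0.011], "rotation": [0, 0, 0]},
    {"grip": 0.7, "dp": [0, 0, 0], "rotation": [0, 0, 0]}
  ]
}}

```text
time_s: 17.03
tool_pos: [0.5054, 0.3205, 0.1436]
tool_rot: [180.0, -0.0, 110.1]
force: [-1.0, -1.7, -1.0]
grip_width: 0.0327
```

```bash
python3 go.py .5085 .322 .106
```

```text
[0.5085 0.322  0.106 ] dp [0.0004 0.0035 0.0376] rows 1 per row [0.0004 0.0035 0.0376]
rot to 180,0,110: [ 0.01 -0.03  0.13] t 17.0333 pos [0.5054 0.3205 0.1436] f [-1.  -1.7 -1. ] w 0.0327
```

Request:
{"api": "carry_out", "payload": {
  "plan": [
    {"grip": 0.7, "dp": [0, 0.003, 0.01], "rotation": [0, 0, 0]},
    {"grip": 0.7, "dp": [0, 0, 0.01], "rotation": [0, 0, 0]},
    {"grip": 0.7, "dp": [0, 0, 0.01], "rotation": [0, 0, 0]},
    {"grip": 0.7, "dp": [0, 0, 0.004], "rotation": [0, 0, 0]},
    {"grip": 0.7, "dp": [0, 0, 0], "rotation": [0, 0, 0]}
  ]
}}

```text
time_s: 17.45
tool_pos: [0.5076, 0.3206, 0.1038]
tool_rot: [-179.8, 0.0, 110.1]
force: [0.4, -0.1, -0.3]
grip_width: 0.0328
```

```bash
python3 go.py .5085 .322 .106
```

```text
[0.5085 0.322  0.106 ] dp [ 0.001   0.0014 -0.0022] rows 1 per row [ 0.001   0.0014 -0.0022]
rot to 180,0,110: [-0.18  0.04  0.1 ] t 17.45 pos [0.5076 0.3206 0.1038] f [ 0.4 -0.1 -0.3] w 0.0328
```

Request:
{"api": "carry_out", "payload": {
  "plan": [
    {"grip": 0.35, "dp": [0, 0, 0], "rotation": [0, 0, 0]},
    {"grip": 0.35, "dp": [0, 0, 0], "rotation": [0, 0, 0]},
    {"grip": 0.35, "dp": [0, 0, 0], "rotation": [0, 0, 0]},
    {"grip": 0.35, "dp": [0, 0, 0], "rotation": [0, 0, 0]},
    {"grip": 0.35, "dp": [0, 0, -0.035], "rotation": [0, 0, 0]},
    {"grip": 0.35, "dp": [0, 0, -0.04], "rotation": [0, 0, 0]},
    {"grip": 0.35, "dp": [0, 0, -0.03], "rotation": [0, 0, 0]}
  ]
}}

```text
time_s: 18.03
tool_pos: [0.5042, 0.3185, 0.2051]
tool_rot: [-179.1, 0.3, 110.1]
force: [0.9, 1.0, 0.5]
grip_width: 0.0561
```

```bash
python3 - <<'E'
from h import *
p=env.camera_params("wrist");w=env.read_camera("wrist");s=env.read_camera("scene")
cv2.imwrite("pics/w7.png",np.hstack([w[:,120:520],cv2.resize(s[100:260,220:380],(400,400),interpolation=2)])[:,:,::-1])
for X in[(.5085,.322,.123),(.4085,.339,.15),(.493,.2205,.15)]:print(proj(p,np.array(X)))
print([b for c in("blue","red") for b in blobs(w,c,300)])
E
python3 go.py .512 -.1033 .21
```

```text
[321.23198404 214.78372838]
[396.53020455 100.1804203 ]
[193.17102962 158.07329009]
[([52.2, 19.2], [5, 0, 104, 64, 2837]), ([396.4, 96.2], [370, 69, 54, 55, 2273]), ([623.9, 152.3], [595, 91, 45, 103, 2630]), ([196.2, 159.5], [170, 136, 54, 49, 2096]), ([555.8, 232.2], [531, 214, 56, 44, 1243]), ([320.8, 212.0], [300, 191, 42, 43, 1393])]
[ 0.512  -0.1033  0.21  ] dp [-0.3995 -0.1411  0.0012] rows 10 per row [-0.04   -0.0141  0.0001]
rot to 180,0,110: [-0.34  0.1   0.1 ] t 18.1333 pos [0.5072 0.3204 0.2096] f [0.8 0.2 0.4] w 0.0564
```

View pics/w7.png

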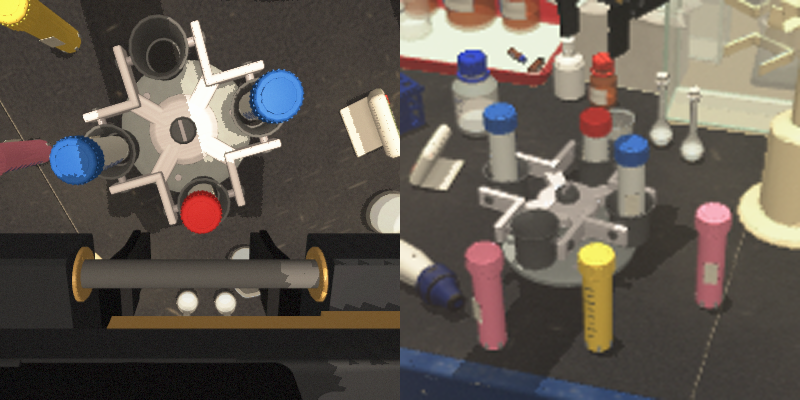

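Three tubes are seated; S1's cap at (321,212) is where it was predicted. Going to S2.

Request:
{"api": "carry_out", "payload": {
  "plan": [
    {"grip": 0.3, "dp": [-0.04, -0.013, 0], "rotation": [-0.3, 0.1, 0]},
    {"grip": 0.3, "dp": [-0.04, -0.013, 0], "rotation": [0, 0, 0]},
    {"grip": 0.3, "dp": [-0.04, -0.013, 0], "rotation": [0, 0, 0]},
    {"grip": 0.3, "dp": [-0.04, -0.013, 0], "rotation": [0, 0, 0]},
    {"grip": 0.3, "dp": [-0.04, -0.013, 0], "rotation": [0, 0, 0]},
    {"grip": 0.3, "dp": [-0.04, -0.013, 0], "rotation": [0, 0, 0]},
    {"grip": 0.3, "dp": [-0.04, -0.013, 0], "rotation": [0, 0, 0]},
    {"grip": 0.3, "dp": [-0.04, -0.013, 0], "rotation": [0, 0, 0]}
  ]
}}

```text
time_s: 18.8
tool_pos: [0.5222, -0.0053, 0.2104]
tool_rot: [179.2, -0.5, 111.5]
force: [0.9, 0.9, -0.1]
grip_width: 0.0607
```

```bash
python3 go.py .512 -.1033 .14
```

```text
[ 0.512  -0.1033  0.14  ] dp [-0.088  -0.0463  0.0691] rows 3 per row [-0.0293 -0.0154  0.023 ]
rot to 180,0,110: [ 0.76 -0.46  1.47] t 18.8 pos [ 0.5222 -0.0053  0.2104] f [ 0.9  0.9 -0.1] w 0.0607
```

Request:
{"api": "carry_out", "payload": {
  "plan": [
    {"grip": 0.3, "dp": [-0.029, -0.015, 0], "rotation": [0.7, -0.4, 1.4]},
    {"grip": 0.3, "dp": [-0.029, -0.015, 0.015], "rotation": [0, 0, 0]},
    {"grip": 0.3, "dp": [-0.018, -0.013, 0.025], "rotation": [0, 0, 0]},
    {"grip": 0.3, "dp": [0, 0, 0.02], "rotation": [0, 0, 0]},
    {"grip": 0.3, "dp": [0, 0, 0], "rotation": [0, 0, 0]},
    {"grip": 0.3, "dp": [0, 0, 0], "rotation": [0, 0, 0]}
  ]
}}

```text
time_s: 19.3
tool_pos: [0.5079, -0.1104, 0.1514]
tool_rot: [179.5, 0.3, 108.8]
force: [0.1, 1.2, 1.1]
grip_width: 0.061
```

```bash
python3 go.py .512 -.1033 .063;python3 - <<'E'
from h import *
p=env.camera_params("wrist");w=env.read_camera("wrist")
print([b for b in blobs(w,"red",300)],proj(p,np.array([.512,-.1033,.083])))
E
```

```text
[ 0.512  -0.1033  0.063 ] dp [0.0059 0.0054 0.0884] rows 3 per row [0.002  0.0018 0.0295]
rot to 180,0,110: [ 0.51  0.32 -1.16] t 19.3 pos [ 0.5079 -0.1104  0.1514] f [0.1 1.2 1.1] w 0.061
[([325.7, 218.0], [304, 196, 44, 45, 1574]), ([330.4, 304.2], [315, 290, 32, 26, 683])] [325.82528337 218.82104151]
```

Request:
{"api": "carry_out", "payload": {
  "plan": [
    {"grip": 0.3, "dp": [0.005, 0.005, 0.01], "rotation": [0.4, 0.2, -1]},
    {"grip": 0.3, "dp": [0, 0, 0.025], "rotation": [0, 0, 0]},
    {"grip": 0.3, "dp": [0, 0, 0.025], "rotation": [0, 0, 0]},
    {"grip": 0.3, "dp": [0, 0, 0.005], "rotation": [0, 0, 0]},
    {"grip": 0.3, "dp": [0, 0, 0], "rotation": [0, 0, 0]},
    {"grip": 0.3, "dp": [0, 0, 0], "rotation": [0, 0, 0]}
  ]
}}

```text
time_s: 19.85
tool_pos: [0.5194, -0.0941, 0.0892]
tool_rot: [179.3, 0.1, 110.9]
force: [-0.4, 0.6, -0.0]
grip_width: 0.061
```

```bash
python3 go.py .512 -.1033 .063
```

```text
[ 0.512  -0.1033  0.063 ] dp [-0.0059 -0.0105  0.0261] rows 1 per row [-0.0059 -0.0105  0.0261]
rot to 180,0,110: [0.71 0.14 0.9 ] t 19.85 pos [ 0.5194 -0.0941  0.0892] f [-0.4  0.6 -0. ] w 0.061
```

Request:
{"api": "carry_out", "payload": {
  "plan": [
    {"grip": 0.3, "dp": [-0.005, -0.009, 0.004], "rotation": [0.6, 0.1, 0.8]},
    {"grip": 0.3, "dp": [0, 0, 0.008], "rotation": [0, 0, 0]},
    {"grip": 0.3, "dp": [0, 0, 0], "rotation": [0, 0, 0]},
    {"grip": 0.3, "dp": [0, 0, 0], "rotation": [0, 0, 0]}
  ]
}}

```text
time_s: 20.18
tool_pos: [0.5154, -0.1019, 0.0799]
tool_rot: [179.6, 0.1, 110.2]
force: [-0.3, 1.5, 0.5]
grip_width: 0.0612
```

```bash
python3 go.py .512 -.1033 .063
```

```text
[ 0.512  -0.1033  0.063 ] dp [-0.0001 -0.0038  0.0168] rows 1 per row [-0.0001 -0.0038  0.0168]
rot to 180,0,110: [0.38 0.13 0.16] t 20.1833 pos [ 0.5154 -0.1019  0.0799] f [-0.3  1.5  0.5] w 0.0612
```

Request:
{"api": "carry_out", "payload": {
  "plan": [
    {"grip": 0.3, "dp": [0, -0.004, 0.009], "rotation": [0.4, 0, 0]},
    {"grip": 0.3, "dp": [0, 0, 0.009], "rotation": [0, 0, 0]},
    {"grip": 0.3, "dp": [0, 0, 0], "rotation": [0, 0, 0]},
    {"grip": 0.3, "dp": [0, 0, 0], "rotation": [0, 0, 0]}
  ]
}}

```text
time_s: 20.52
tool_pos: [0.5117, -0.1038, 0.0608]
tool_rot: [180.0, 0.2, 110.1]
force: [0.4, 1.2, -0.2]
grip_width: 0.061
```

```bash
python3 go.py .512 -.1033 .063
```

```text
[ 0.512  -0.1033  0.063 ] dp [ 0.0004  0.0004 -0.0022] rows 1 per row [ 0.0004  0.0004 -0.0022]
rot to 180,0,110: [0.04 0.15 0.12] t 20.5167 pos [ 0.5117 -0.1038  0.0608] f [ 0.4  1.2 -0.2] w 0.061
```

Request:
{"api": "carry_out", "payload": {
  "plan": [
    {"grip": 0.7, "dp": [0, 0, -0.001], "rotation": [0, 0, 0]},
    {"grip": 0.7, "dp": [0, 0, 0], "rotation": [0, 0, 0]},
    {"grip": 0.7, "dp": [0, 0, 0], "rotation": [0, 0, 0]},
    {"grip": 0.7, "dp": [0, 0, 0], "rotation": [0, 0, 0]},
    {"grip": 0.7, "dp": [0, 0, 0], "rotation": [0, 0, 0]}
  ]
}}

```text
time_s: 20.93
tool_pos: [0.5118, -0.1038, 0.0619]
tool_rot: [180.0, 0.2, 110.1]
force: [-0.1, -0.1, 0.1]
grip_width: 0.0353
```

```bash
python3 go.py .512 -.1033 .25 .3925 .236 .25
```

```text
[ 0.512  -0.1033  0.25  ] dp [-1.000e-04  4.000e-04 -1.881e-01] rows 5 per row [-0.      0.0001 -0.0376]
[0.3925 0.236  0.25  ] dp [ 0.3597  0.0045 -0.001 ] rows 9 per row [ 0.04    0.0005 -0.0001]
rot to 180,0,110: [0.03 0.15 0.12] t 20.9333 pos [ 0.5118 -0.1038  0.0619] f [-0.1 -0.1  0.1] w 0.0353
```

Request:
{"api": "carry_out", "payload": {
  "plan": [
    {"grip": 0.7, "dp": [0, 0, 0], "rotation": [0, 0, 0]},
    {"grip": 0.7, "dp": [0, 0, -0.04], "rotation": [0, 0, 0]},
    {"grip": 0.7, "dp": [0, 0, -0.04], "rotation": [0, 0, 0]},
    {"grip": 0.7, "dp": [0, 0, -0.04], "rotation": [0, 0, 0]},
    {"grip": 0.7, "dp": [0, 0, -0.04], "rotation": [0, 0, 0]},
    {"grip": 0.7, "dp": [0.04, 0.001, -0.02], "rotation": [0, 0, 0]},
    {"grip": 0.7, "dp": [0.04, 0.001, 0], "rotation": [0, 0, 0]},
    {"grip": 0.7, "dp": [0.04, 0.001, 0], "rotation": [0, 0, 0]}
  ]
}}

```text
time_s: 21.6
tool_pos: [0.4741, 0.0002, 0.2477]
tool_rot: [-179.9, 0.3, 109.0]
force: [0.2, 0.2, -1.8]
grip_width: 0.0327
```

```bash
python3 go.py .3925 .236 .25
```

```text
[0.3925 0.236  0.25  ] dp [ 0.2495 -0.0005 -0.0038] rows 7 per row [ 0.0356 -0.0001 -0.0005]
rot to 180,0,110: [-0.12  0.34 -1.04] t 21.6 pos [4.741e-01 2.000e-04 2.477e-01] f [ 0.2  0.2 -1.8] w 0.0327
```

Request:
{"api": "carry_out", "payload": {
  "plan": [
    {"grip": 0.7, "dp": [0.04, 0, 0], "rotation": [0, 0.3, -1]},
    {"grip": 0.7, "dp": [0.04, 0, 0], "rotation": [0, 0, 0]},
    {"grip": 0.7, "dp": [0.04, 0, 0], "rotation": [0, 0, 0]},
    {"grip": 0.7, "dp": [0.04, 0, 0], "rotation": [0, 0, 0]},
    {"grip": 0.7, "dp": [0.04, 0, 0], "rotation": [0, 0, 0]},
    {"grip": 0.7, "dp": [0.035, 0, 0.01], "rotation": [0, 0, 0]},
    {"grip": 0.7, "dp": [0, 0, 0.015], "rotation": [0, 0, 0]},
    {"grip": 0.7, "dp": [0, 0, 0], "rotation": [0, 0, 0]}
  ]
}}

```text
time_s: 22.27
tool_pos: [0.3862, 0.2401, 0.2265]
tool_rot: [179.4, -0.3, 110.7]
force: [-0.6, -1.2, -1.9]
grip_width: 0.0326
```

```bash
python3 go.py .3925 .236 .165
```

```text
[0.3925 0.236  0.165 ] dp [-0.0063  0.0038  0.0615] rows 2 per row [-0.0032  0.0019  0.0307]
rot to 180,0,110: [ 0.59 -0.27  0.66] t 22.2667 pos [0.3862 0.2401 0.2265] f [-0.6 -1.2 -1.9] w 0.0326
```

Request:
{"api": "carry_out", "payload": {
  "plan": [
    {"grip": 0.7, "dp": [-0.004, 0.003, 0.01], "rotation": [0.4, -0.2, 0.4]},
    {"grip": 0.7, "dp": [0, 0, 0.02], "rotation": [0, 0, 0]},
    {"grip": 0.7, "dp": [0, 0, 0.015], "rotation": [0, 0, 0]},
    {"grip": 0.7, "dp": [0, 0, 0], "rotation": [0, 0, 0]},
    {"grip": 0.7, "dp": [0, 0, 0], "rotation": [0, 0, 0]}
  ]
}}

```text
time_s: 22.68
tool_pos: [0.3943, 0.2339, 0.1808]
tool_rot: [179.7, 0.0, 109.9]
force: [0.6, 0.0, -0.4]
grip_width: 0.0327
```

```bash
python3 go.py .3925 .236 .165; python3 off.py red
```

```text
[0.3925 0.236  0.165 ] dp [ 0.0026 -0.0011  0.0158] rows 1 per row [ 0.0026 -0.0011  0.0158]
rot to 180,0,110: [ 0.26  0.01 -0.14] t 22.6833 pos [0.3943 0.2339 0.1808] f [ 0.6  0.  -0.4] w 0.0327
wrist blob [ 287  226   67   34 1655] [319.5 244.8]
front edge, plane TCP+ 0.005 [ 0.0015 -0.0146 -0.0051]
front edge, plane TCP+ 0.02 [ 0.0014 -0.02   -0.0201]
scene ([269.7, 150.1], [265, 144, 9, 13, 96]) tcp px [271.8 152.5] [ 0.0133  0.0062 -0.01  ]
```

Request:
{"api": "carry_out", "payload": {
  "plan": [
    {"grip": 0.7, "dp": [0.003, -0.002, 0.01], "rotation": [0.2, 0, 0]},
    {"grip": 0.7, "dp": [0, -0.001, 0.011], "rotation": [0, 0, 0]},
    {"grip": 0.7, "dp": [0, -0.001, 0.011], "rotation": [0, 0, 0]},
    {"grip": 0.7, "dp": [0, 0, 0], "rotation": [0, 0, 0]}
  ]
}}

```text
time_s: 23.17
tool_pos: [0.3911, 0.2372, 0.1494]
tool_rot: [179.6, -0.1, 109.9]
force: [-0.6, -0.3, -0.0]
grip_width: 0.0328
```

```bash
python3 go.py .3925 .236 .105
```

```text
[0.3925 0.236  0.105 ] dp [-0.0017  0.0006  0.0444] rows 2 per row [-0.0008  0.0003  0.0222]
rot to 180,0,110: [ 0.43 -0.13 -0.14] t 23.1667 pos [0.3911 0.2372 0.1494] f [-0.6 -0.3 -0. ] w 0.0328
```

Request:
{"api": "carry_out", "payload": {
  "plan": [
    {"grip": 0.7, "dp": [-0.001, 0, 0.01], "rotation": [0.3, 0, 0]},
    {"grip": 0.7, "dp": [0, 0, 0.011], "rotation": [0, 0, 0]},
    {"grip": 0.7, "dp": [0, 0, 0.01], "rotation": [0, 0, 0]},
    {"grip": 0.7, "dp": [0, 0, 0.007], "rotation": [0, 0, 0]},
    {"grip": 0.7, "dp": [0, 0, 0], "rotation": [0, 0, 0]}
  ]
}}

```text
time_s: 23.58
tool_pos: [0.3907, 0.2358, 0.1067]
tool_rot: [-180.0, -0.1, 109.9]
force: [0.0, -0.6, -1.4]
grip_width: 0.0327
```

```bash
python3 go.py .3925 .236 .105
```

```text
[0.3925 0.236  0.105 ] dp [-0.0004  0.0017  0.0017] rows 1 per row [-0.0004  0.0017  0.0017]
rot to 180,0,110: [-0.02 -0.09 -0.1 ] t 23.5833 pos [0.3907 0.2358 0.1067] f [ 0.  -0.6 -1.4] w 0.0327
```

Request:
{"api": "carry_out", "payload": {
  "plan": [
    {"grip": 0.7, "dp": [0, 0.001, 0.004], "rotation": [0, 0, 0]},
    {"grip": 0.35, "dp": [0, 0, 0], "rotation": [0, 0, 0]},
    {"grip": 0.35, "dp": [0, 0, 0], "rotation": [0, 0, 0]},
    {"grip": 0.35, "dp": [0, 0, 0], "rotation": [0, 0, 0]},
    {"grip": 0.35, "dp": [0, 0, 0], "rotation": [0, 0, 0]},
    {"grip": 0.35, "dp": [0, 0, -0.035], "rotation": [0, 0, 0]},
    {"grip": 0.35, "dp": [0, 0, -0.04], "rotation": [0, 0, 0]},
    {"grip": 0.35, "dp": [0, 0, -0.04], "rotation": [0, 0, 0]}
  ]
}}

```text
time_s: 24.25
tool_pos: [0.3874, 0.2329, 0.2133]
tool_rot: [-179.1, 0.2, 109.9]
force: [1.4, 1.1, 0.4]
grip_width: 0.0561
```

Request:
{"api": "carry_out", "payload": {
  "plan": [
    {"grip": 0.35, "dp": [0, 0, -0.03], "rotation": [0, 0, 0]},
    {"grip": 0.35, "dp": [-0.04, 0.01, 0], "rotation": [0, 0, 0]},
    {"grip": 0.35, "dp": [-0.04, 0.015, 0], "rotation": [0, 0, 0]},
    {"grip": 0.35, "dp": [-0.04, 0.015, 0], "rotation": [0, 0, 0]},
    {"grip": 0.35, "dp": [-0.04, 0.015, 0], "rotation": [0, 0, 0]},
    {"grip": 0.35, "dp": [-0.04, 0.01, 0], "rotation": [0, 0, 0]},
    {"grip": 0.35, "dp": [-0.02, 0, 0], "rotation": [0, 0, 0]},
    {"grip": 0.35, "dp": [0, 0, 0], "rotation": [0, 0, 0]}
  ]
}}

```text
time_s: 24.92
tool_pos: [0.533, 0.0503, 0.261]
tool_rot: [179.2, 0.0, 110.5]
force: [0.3, -0.7, 0.7]
grip_width: 0.0568
```

```bash
python3 - <<'E'
from h import *
s=env.read_camera("scene");t=env.read_camera("top")
ps,pt=env.camera_params("scene"),env.camera_params("top")
cv2.imwrite("pics/f.png",np.hstack([cv2.resize(t[155:255,220:320],(400,400),interpolation=2),cv2.resize(s[120:240,230:350],(400,400),interpolation=2)])[:,:,::-1])
for c,z in(("blue",.15),("red",.123)):
    A=[b for b in blobs(s,c) if 235<b[0][0]<340 and 130<b[0][1]<220];B=[b for b in blobs(t,c) if 225<b[0][0]<315 and 160<b[0][1]<250]
    for a in A:
        for b in B:
            X,e=tri(ps,a[0],pt,b[0])
            if e<.008:print(c,a[0],b[0],X.round(4),round(e,4))
for c,(u,v) in(("red",(396.2,149.1)),):print("amber top",[b[0] for b in blobs(t,c) if 385<b[0][0]<405 and 140<b[0][1]<160], "scene",[b[0] for b in blobs(s,c) if 410<b[0][0]<425])
print(env.get_obs()["tool_pos"],env.get_obs()["time_s"])
E
```

```text
blue [259.7, 145.8] [244.3, 221.4] [0.406  0.3367 0.1508] 0.0006
blue [312.1, 158.6] [290.9, 185.7] [0.4941 0.2199 0.1507] 0.0006
red [297.8, 146.9] [252.5, 182.4] [0.5069 0.3193 0.1254] 0.0005
red [272.4, 176.2] [285.5, 226.4] [0.3924 0.2358 0.1238] 0.0003
amber top [] scene [[417.4, 239.7]]
[0.53155271 0.05492195 0.26076383] 25.0167
```

View pics/f.png

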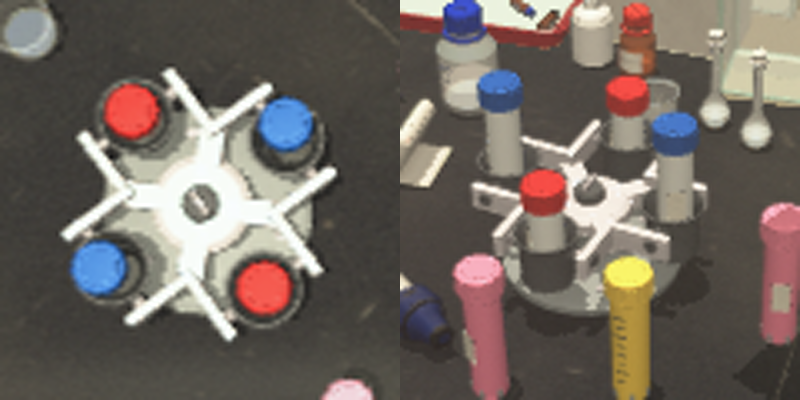

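All four tubes are seated: blue caps at (285,125) and (98,268) in the top crop, red caps at (131,110) and (265,288). Each type sits opposite its twin, and the beaker is unmoved. Handing in.

```bash
python3 -c "
from cell import env
print(env.sign_off())"
```

```text
the job is handed in; nothing more can be done
None
```

The rotor is loaded: the two tall blue-capped tubes stand in opposite buckets (near right and far left), and the two short red-capped tubes stand in the other pair. I handed the job in at about 25 s of the 112 s allowed.

**Seating:** In the last check from two views, every cap was within about 3 mm of its bucket's centre. Cap heights were 0.151 m for the tall tubes and 0.124–0.125 m for the short ones. Those heights match tubes standing on the bucket floors, to within 1–4 mm. The short tube at the back read highest. One tall tube (far left) and that same short tube read about 3 mm off centre, so they may lean very slightly.

**Rest of the scene:** The rotor had not turned, the gripper was clear of everything, and the beaker looked unmoved in the last picture. The amber bottle's cap had moved only about 1.5 px from the start in the scene view. The arm hid it from the top camera, so I checked it in that one view only. I never touched the pink and yellow look-alikes.

**Disagreement:** With a tube in the gripper, the scene camera's offset was up to about 15 mm out, because the fingers partly hid the cap. I ignored it and used the wrist view and the grasp pose instead.

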